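# Stack the cassette on its carrier

## Robot

A 7-joint arm with a two-finger parallel gripper is mounted at the origin on the work surface. World frame = base frame: x ahead of the robot, y to its left, z up, the work surface at z = 0. Lengths are in m, angles in rad, forces in N, time in s.
With the tool pointing down it reaches from about 0.35 to 0.9 m from the base axis. Payload 19.9 kg.
Tool frame: the origin (TCP) lies on the centre line of the jaws, within the pads' length; the fingertips stand 22 mm ahead of it and the grasp point (between the pads) lies 3 mm ahead of it; x points along the fingers, z is the direction in which the jaws open and shut, and the axes are right-handed (so a half turn about x gives the same grasp; the last joint's range is limited). The gripper opens to 85 mm and grips with 20 to 120 N. Pads are 22 mm wide; open, the fingers measure 114 mm over their backs; the gripper's body (76 mm by 85 mm) begins 54 mm behind the grasp point. The pads swing forward as they close: fully open they stand 13 mm farther back than shut.
Start: joints at [-1.262, 0.417, -0.01, 1.614, 0.005, 1.111, -0.053], TCP at [0.215, 0.587, 0.253] pointing down, gripper open.
Joint ranges: [-2.81, 2.81], [-0.39, 2.02], [-1.27, 1.25], [0.06, 2.57], [-1.19, 4.33], [0.19, 2], [-2.82, 2.82]. Speed limits (rad/s): [1.89, 1.89, 2.39, 2.39, 3.01, 3.01, 3.01].

## Interface

Orientations are given as a unit quaternion [x, y, z, w].
In Python, from rig import * gives the robot as it stands.
- The arm moves only by the tool arm_command, never from a script. Its argument "targets" is text: rows parted by semicolons, each of 7 numbers parted by spaces: the closure, from -1 (fully open) to 1 (shut), so that 0 is half open, then the shift along the tool's x, y, z in cm, then the turn, a rotation vector about the tool's x, y, z in rad. A call has 1 to 12 rows; each row shifts and turns the pose as measured when the row begins, along the tool's axes as they then stand; what a row does not reach is not made up. A row lasts 1/10 s, in which the tool goes at most 50 mm and 8.59 degrees, less where a joint would pass 70% of its speed; a pose out of reach is approached as far as the arm can. A call is refused whole if a number of a shift passes 5 or a number of a turn 0.15, either way. A call with a gripper value outside its range is refused whole. The fingers move at their own pace and stop on an object; "grip_force" is the grip in N (left out, the last holds). Time passes only in rows, so rows that do not move let the fingers close. It gives the time, the measured TCP pose, the force and the opening at its end, in the units of the state.
- read_state(): the state, without advancing time (a new reading comes with each control period).
- snapshot(name): name is "scene" or "top" or "wrist"; returns a dict with "frame" (420x560x3 uint8, blue, green, red), "range_z" (420x560 float32, m along the optical axis (not along the pixel's ray), 0 where there is no reading), "K" (3x3 intrinsics, pixels), "rvec" (rotation vector, rad) and "tvec" (3), from world to camera coordinates, as OpenCV has them. Camera axes: x right, y down, z forward; pixel columns grow to the right and rows downward; lengths in m; the calibration is good to about 2 mm. A picture is of the moment at which its call begins.
- finish_job(): hands the job in, once; it reports no verdict.
The state is a dict: "time_s": time; "qpos": joint angles; "joint_velocities": joint speeds; "joint_efforts": joint torques, N m; "tcp_pos": TCP position; "orientation": TCP orientation; "wrist_force": force on the tool from outside, world axes, zero at the start; "wrist_torque": the same for the moment, N m; "gripper_width": finger opening in m.
Only numpy, scipy, OpenCV 4.12 (cv2) and the standard library are available. Lean on these libraries where they do the work, as an engineer would, in place of code of your own. Each camera call takes 0.05 s, during which the arm holds its last target.

## Task

Put the bicycle cassette together on the upright peg of the carrier: thread the large sprocket on first, then the medium one, then the small one, all with their collars up, and last the plain lock ring on top, so that each lies flat on the one below. Leave the grease tub, the parts bowl and the pedal where they are.

Things in the scene. Friction and masses are not known exactly. Their poses are not given: they have to be found in the camera images.
- sprocket_large_mid (a point): the large sprocket: flat toothed steel disc, 110 mm across the teeth, 4 mm thick, with a round aluminium collar (44 mm outside diameter, 10 mm tall) on its upper side, 14 mm tall in all; a 34 mm bore runs through both. Starts flat on the bench, collar up; grip it across the collar, above the disc. This point: its centre, 7 mm above its underside; z points out of the collar end. About 160 g
- sprocket_medium_mid (a point): the medium sprocket: flat toothed steel disc, 86 mm across the teeth, 4 mm thick, with a round aluminium collar (44 mm outside diameter, 10 mm tall) on its upper side, 14 mm tall in all; a 34 mm bore runs through both. Starts flat on the bench, collar up; grip it across the collar, above the disc. This point: its centre, 7 mm above its underside; z points out of the collar end. About 120 g
- sprocket_small_mid (a point): the small sprocket: flat toothed steel disc, 64 mm across the teeth, 4 mm thick, with a round aluminium collar (44 mm outside diameter, 10 mm tall) on its upper side, 14 mm tall in all; a 34 mm bore runs through both. Starts flat on the bench, collar up; grip it across the collar, above the disc. This point: its centre, 7 mm above its underside; z points out of the collar end. About 80 g
- lock_ring_mid (a point): the lock ring: plain aluminium ring without teeth or disc, fine dark notches round its outside, 44 mm outside diameter, 34 mm bore, 14 mm tall, either end up. It starts flat on the bench. This point is its centre, on the axis, 7 mm above its underside. About 50 g
- carrier_seat (a point): the fixed carrier: round steel foot (100 mm across, 10 mm thick), on it a shoulder (48 mm across, 6 mm high; its flat top, 16 mm above the bench, is the seat), then a smooth steel peg, 25 mm diameter, top 54 mm above the seat, the last 11 mm tapering to 10 mm. This point: peg axis at the seat; z up. Parts have 4.5 mm play all round; stacked, their undersides are 0, 14, 28, 42 mm above it
- grease_tub: bystander, loose: closed round grey plastic tub with white cap, 66 mm across, 52 mm tall; origin at the centre of its underside
- parts_bowl: bystander, loose: empty round steel bowl, 90 mm across the rim, 32 mm tall; origin at the centre of its underside
- pedal: bystander, loose: black bicycle pedal lying flat, 62 by 85 mm, 24 mm tall, a 16 mm axle stub sticking out at one short side along its y; origin at the centre of its underside
Things that resemble listed ones, but are neither listed nor needed, are in the scene too. What is shaped like the part that bears sprocket_medium_mid but orange is not meant.

How it is judged:
By the outcome, as a careful person would: the job done as asked, in the order asked, and still so for the second after the job is handed in, with the robot touching nothing.
It also fails if it takes over 96 s, if anything falls off the work surface, if the arm or the gripper's body presses on something with over 40 N, if the wrist force passes 120 N, or if a joint passes its speed limit or range.

## Working session

There is one attempt and no reset: what is moved stays moved. The work goes in short steps, Python scripts to look and compute and a tool call to move; the robot and the scene stay as the last step left them, time stands still between calls to the robot, and variables do not carry over. Pictures are saved under pics/ and viewed, and the job is handed in when it is done.

Besides the shell and the picture viewer there is one more tool, called after "Request:" by a JSON object that holds its "api" and its "payload". arm_command: Moves the arm, as the interface text tells. Its arguments: {"type":"object","properties":{"targets":{"type":"string"},"grip_force":{"type":"number"}},"required":["targets"]}

```bash
ls; mkdir -p pics; python3 - <<'E'
from rig import *
import cv2,numpy as np,pickle
s=read_state();print(s)
d={}
for n in("scene","top"):
    p=snapshot(n);d[n]=p;cv2.imwrite(f"pics/{n}0.png",p["frame"]);print(n,p["K"],p["rvec"],p["tvec"])
pickle.dump(d,open("d0.pkl","wb"))
E
```

```text
pics
{'time_s': 0.0, 'qpos': array([-1.26150104,  0.41797965, -0.01030622,  1.61417072,  0.00466554,
        1.11067549, -0.05299507]), 'joint_velocities': array([ 7.25398628e-05,  4.51355371e-04,  7.77730920e-04,  2.66755330e-04,
        3.96621544e-04,  9.13274369e-04, -4.77939890e-06]), 'joint_efforts': array([-9.19754966e-04, -8.64427829e+01,  6.78173918e-01, -4.34929097e+01,
        1.90430589e-02,  7.09492000e-03,  1.34666980e-04]), 'tcp_pos': array([0.21466792, 0.58664356, 0.25265813]), 'orientation': array([-0.40534048,  0.57991634,  0.40481736,  0.57924005]), 'wrist_force': array([ 0.35568036, -0.70916872,  0.3560336 ]), 'wrist_torque': array([-0.0210118 ,  0.05767142,  0.01556873]), 'gripper_width': 0.08564291042462018}
scene [[438.47517332   0.         283.11233326]
 [  0.         438.47517332 212.33782423]
 [  0.           0.           1.        ]] [ 1.26115498  2.00656429 -1.11940528] [ 0.3267481  -0.22953403  1.40682801]
top [[392.43993568   0.         279.11346375]
 [  0.         392.43993568 220.30907941]
 [  0.           0.           1.        ]] [ 2.15461361 -2.21486293  0.08730063] [-0.04840273  0.59793924  0.91161717]
```

View pics/scene0.png

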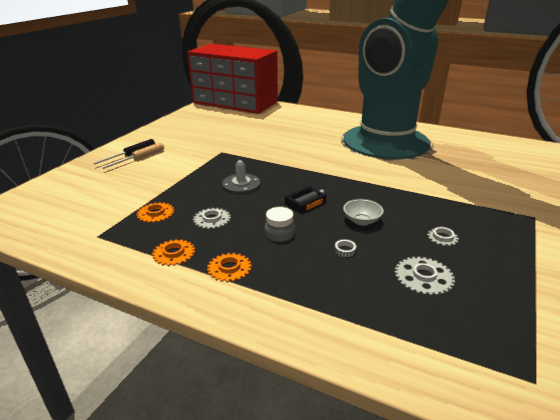

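View pics/top0.png

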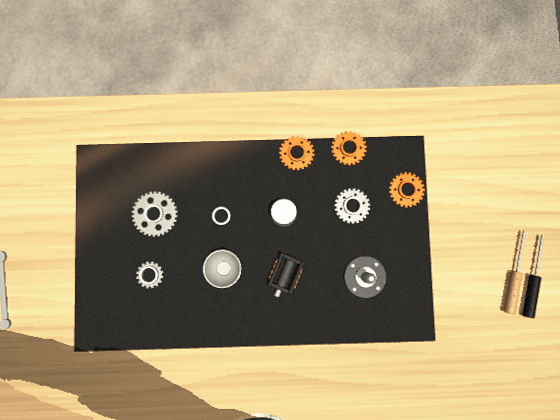

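The top view shows these candidates:
- **Large sprocket:** steel, at (154,214).
- **Small sprocket:** steel, at (149,275).
- **Medium sprocket:** steel at (352,206). The orange look-alikes at (297,153), (349,148) and (407,189) are excluded by colour.
- **Lock ring:** (221,216).
- **Carrier:** (365,277).

Next I'll measure them and confirm with a crop.

```bash
cat > h.py <<'E'
import cv2,numpy as np,pickle
def cam(p):
    R=cv2.Rodrigues(np.array(p["rvec"],float))[0];t=np.array(p["tvec"],float).ravel();return R,t,-R.T@t
def ray(p,uv,z):
    R,t,C=cam(p);d=R.T@np.linalg.inv(p["K"])@np.array([uv[0],uv[1],1.]);return C+d*(z-C[2])/d[2]
def cloud(p):
    R,t,C=cam(p);Z=p["range_z"];v,u=np.indices(Z.shape)
    P=np.stack([(u-p["K"][0,2])/p["K"][0,0]*Z,(v-p["K"][1,2])/p["K"][1,1]*Z,Z],-1)
    return (P-t)@R
def proj(p,X):
    return cv2.projectPoints(np.array([X],float),np.array(p["rvec"],float),np.array(p["tvec"],float),p["K"],None)[0].ravel()
E
python3 - <<'E'
from h import *
d=pickle.load(open("d0.pkl","rb"));p=d["top"]
print("cam",cam(p)[2],cam(d["scene"])[2])
W=cloud(p);g=p["frame"].astype(int)
hsv=cv2.cvtColor(p["frame"],cv2.COLOR_BGR2HSV)
m=((hsv[...,2]>75)&(hsv[...,1]<60)).astype(np.uint8)
for n,(u,v) in dict(large=(154,214),small=(149,275),medium=(352,206),ring=(221,216),carrier=(365,277),tub=(284,211),bowl=(222,268)).items():
    r=32;s=m[v-r:v+r,u-r:u+r]
    c,_=cv2.findContours(s,cv2.RETR_EXTERNAL,cv2.CHAIN_APPROX_NONE)
    c=max(c,key=cv2.contourArea)+np.array([u-r,v-r])
    (cx,cy),R=cv2.minEnclosingCircle(c); M=cv2.moments(c)
    z=dict(ring=.014,carrier=.01).get(n,.004)
    X=ray(p,(cx,cy),z);X2=ray(p,(M['m10']/M['m00'],M['m01']/M['m00']),z);e=ray(p,(cx+R,cy),z)
    zz=W[v-r:v+r,u-r:u+r,2];
    print(n,np.round((cx,cy,R),1),"pos",X.round(4),X2.round(4),"diam",round(2*np.linalg.norm(e-X),4),"z pct",np.percentile(zz,[5,50,90,99,100]).round(4),"reach",np.hypot(*X[:2]).round(3))
im=p["frame"]
cr=[cv2.resize(im[v-25:v+25,u-25:u+25],(260,260),interpolation=cv2.INTER_CUBIC) for u,v in[(154,214),(149,275),(352,206),(221,216),(365,277),(286,274)]]
cv2.imwrite("pics/crop0.png",np.vstack([np.hstack(cr[:3]),np.hstack(cr[3:])]))
E
```

```text
cam [ 0.52590558 -0.05987746  0.95433644] [1.32690269 0.2802696  0.54716858]
large [154.  213.5  23.3] pos [0.6228 0.2384 0.004 ] [0.6229 0.2385 0.004 ] diam 0.113 z pct [-8.000e-04  2.400e-03  6.100e-03  1.600e-02  9.543e-01] reach 0.667
small [149.2 274.5  14. ] pos [0.4759 0.2505 0.004 ] [0.4762 0.2499 0.004 ] diam 0.0674 z pct [-0.0012  0.0017  0.0044  0.0157  0.9543] reach 0.538
medium [352.  205.5  18.3] pos [ 0.6291 -0.2435  0.004 ] [ 0.6292 -0.2433  0.004 ] diam 0.0894 z pct [-0.0014  0.0017  0.005   0.0158  0.9543] reach 0.675
ring [220.7 215.3   9.7] pos [0.6128 0.0752 0.014 ] [0.6131 0.075  0.014 ] diam 0.0466 z pct [-0.0013  0.0015  0.0039  0.0157  0.9543] reach 0.617
carrier [364.8 276.7  21. ] pos [ 0.4568 -0.2658  0.01  ] [ 0.4568 -0.2661  0.01  ] diam 0.1005 z pct [-0.0013  0.0023  0.0131  0.0676  0.9543] reach 0.528
tub [283.5 212.   14. ] pos [ 0.6178 -0.0762  0.004 ] [ 0.618  -0.0762  0.004 ] diam 0.0683 z pct [-0.0013  0.0017  0.0513  0.0553  0.9543] reach 0.623
bowl [221.5 268.4  19.7] pos [0.4857 0.0767 0.004 ] [0.4856 0.0766 0.004 ] diam 0.0948 z pct [-0.0011  0.0022  0.0225  0.0344  0.9543] reach 0.492
```

View pics/crop0.png

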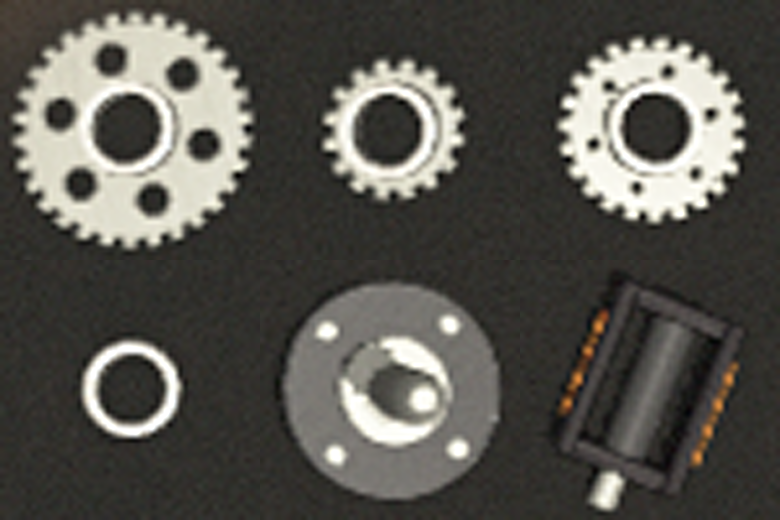

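The measured heights and diameters match the description: mat at about z=0, collar tops at about 14 mm, and diameters about 3 mm over from edge bleed. The crop confirms the three steel sprockets collar-up, the plain ring and the carrier. I'll cross-check the positions in the scene view and work out the first move.

```bash
cat >> h.py <<'E'
from scipy.spatial.transform import Rotation as Ro
def todo(s,xyz,yawdir=None):
    R=Ro.from_quat(s["orientation"]).as_matrix();p=np.array(s["tcp_pos"])
    print("t",round(s["time_s"],2),"tcp",p.round(4),"w",round(s["gripper_width"],4),"F",np.round(s["wrist_force"],1),"q",np.round(s["qpos"],2))
    print("tool x",R[:,0].round(3),"y",R[:,1].round(3),"z",R[:,2].round(3))
    print("shift cm (tool)",(R.T@(np.array(xyz)-p)*100).round(2))
    if yawdir is not None:
        x=np.array([0,0,-1.]);z=np.array(yawdir,float);z/=np.linalg.norm(z);T=np.c_[x,np.cross(z,x),z]
        print("turn",(Ro.from_matrix(R.T@T).as_rotvec()).round(3))
E
python3 - <<'E'
from h import *
from rig import *
d=pickle.load(open("d0.pkl","rb"));p=d["scene"]
W=cloud(p)
hsv=cv2.cvtColor(p["frame"],cv2.COLOR_BGR2HSV)
m=((hsv[...,2]>75)&(hsv[...,1]<60)).astype(np.uint8)
for n,X in dict(large=(.6228,.2385,.004),small=(.476,.2502,.004),medium=(.6291,-.2434,.004),ring=(.613,.0751,.014),peg=(.4568,-.2660,.07)).items():
    u,v=proj(p,X).round().astype(int)
    r=34;L=W[v-r:v+r,u-r:u+r].reshape(-1,3);
    if n=="peg": L=L[(L[:,2]>.062)&(L[:,2]<.2)]
    else: L=L[(np.abs(L[:,2]-.013)<.004)&(np.hypot(L[:,0]-X[0],L[:,1]-X[1])<.026)]
    print(n,u,v,len(L),L.mean(0).round(4),(0.5*(L.max(0)+L.min(0))).round(4), np.ptp(L,axis=0).round(4))
W=cloud(d["top"]);L=W[250:300,330:400].reshape(-1,3);L=L[L[:,2]>.062];L=L[L[:,2]<.2];print("peg top view",len(L),L.mean(0))
todo(read_state(),(.62,.2385,.15),(0,1,0))
E
```

```text
large 424 274 164 [0.6253 0.2394 0.0123] [0.6231 0.2389 0.0121] [0.0452 0.0425 0.0062]
small 443 236 131 [0.4787 0.2516 0.0121] [0.4779 0.2512 0.0121] [0.044  0.0429 0.0061]
medium 211 217 106 [ 0.631  -0.2402  0.0123] [ 0.6293 -0.2418  0.0129] [0.0446 0.042  0.007 ]
ring 345 245 135 [0.6143 0.0768 0.0123] [0.6135 0.0759 0.0122] [0.043  0.044  0.0063]
peg 239 161 26 [ 0.4593 -0.2621  0.0662] [ 0.4566 -0.262   0.0661] [0.0181 0.0149 0.0068]
peg top view 76 [ 0.45724389 -0.26551928  0.06668247]
t 0.1 tcp [0.2147 0.5867 0.2527] w 0.0853 F [ 0.6 -0.1 -0.5] q [-1.26  0.42 -0.01  1.61  0.    1.11 -0.05]
tool x [-0.    -0.001 -1.   ] y [-0.939  0.344 -0.   ] z [ 0.344  0.939 -0.001]
shift cm (tool) [ 10.3  -50.03 -18.76]
turn [-0.351 -0.001 -0.   ]
```

Request:
{"api": "arm_command", "payload": {"targets": "0 0 -4 -1.5 -0.117 0 0; 0 0 -4 -1.5 -0.117 0 0; 0 0 -4 -1.5 -0.117 0 0; 0 0 -4 -3.5 0 0 0; 0 0 -4 -3.5 0 0 0", "grip_force": 60}}

```text
time_s: 0.6
tcp_pos: [0.3941, 0.4521, 0.2505]
orientation: [-0.506, 0.495, 0.507, 0.492]
wrist_force: [0.6, 0.5, -0.9]
gripper_width: 0.0428
```

```bash
python3 -c "
from h import *
from rig import *
todo(read_state(),(.6,.2385,.17),(0,1,0))"
```

```text
t 0.6 tcp [0.3941 0.4521 0.2505] w 0.0428 F [ 0.6  0.5 -0.9] q [-0.9   0.38 -0.    1.68 -0.    1.09  0.69]
tool x [-0.004 -0.002 -1.   ] y [-1.    -0.027  0.004] z [-0.027  1.    -0.002]
shift cm (tool) [  8.01 -20.03 -21.9 ]
turn [ 0.027 -0.002 -0.004]
```

Request:
{"api": "arm_command", "payload": {"targets": "-0.4 1.3 -3.4 -3.7 0.027 0 0; -0.4 1.3 -3.4 -3.7 0 0 0; -0.4 1.3 -3.4 -3.7 0 0 0; -0.4 1.3 -3.4 -3.7 0 0 0; -0.4 1.3 -3.4 -3.7 0 0 0; -0.4 1.3 -3.4 -3.7 0 0 0; -0.4 0 0 0 0 0 0; -0.4 0 0 0 0 0 0"}}

```text
time_s: 1.4
tcp_pos: [0.5939, 0.23, 0.1731]
orientation: [-0.497, 0.505, 0.498, 0.5]
wrist_force: [-0.5, 0.9, -0.9]
gripper_width: 0.0599
```

```bash
python3 -c "
from h import *
from rig import *
p=snapshot('wrist');cv2.imwrite('pics/w1.png',p['frame']);pickle.dump(p,open('w1.pkl','wb'))
R,t,C=cam(p);print(C,R[2],p['K'][0,0])
todo(read_state(),(.6235,.2385,.1),(0,1,0))"
```

```text
[0.51140164 0.231195   0.29306495] [ 0.31495937 -0.00801789 -0.94907129] 298.4100538831845
t 1.45 tcp [0.5939 0.2295 0.173 ] w 0.0597 F [-0.8 -1.7 -0.8] q [-0.49  0.52  0.1   1.65 -0.05  0.98  1.18]
tool x [-0.005 -0.006 -1.   ] y [-1.     0.01   0.005] z [ 0.01   1.    -0.006]
shift cm (tool) [ 7.28 -2.98  0.98]
turn [-0.01  -0.006 -0.005]
```

View pics/w1.png

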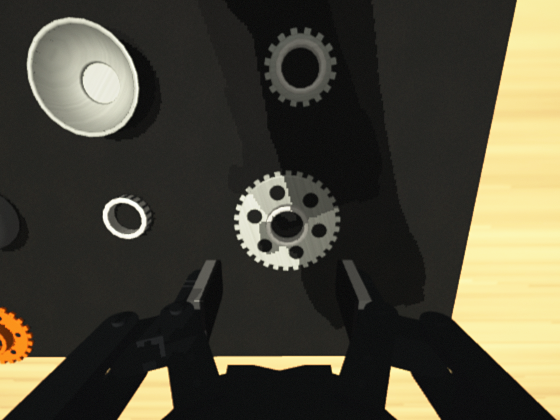

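The wrist view shows the large sprocket at (287,221), centred between the jaws' sides, the ring at (127,217) and the small sprocket at (300,67). I'll refine the positions from it.

```bash
cat >> h.py <<'E'
def refine(p,X,zlo,zhi,rmax=.03):
    # axis of a round thing: points in a height band near X; extent midpoints + robust circle-free centre
    W=cloud(p).reshape(-1,3);c=np.array(X[:2],float)
    L=W[(p["range_z"].ravel()>0)&(W[:,2]>zlo)&(W[:,2]<zhi)&(np.hypot(*(W[:,:2]-c).T)<rmax)]
    (cx,cy),r=cv2.minEnclosingCircle(L[:,:2].astype(np.float32))
    lo,hi=np.percentile(L,[2,98],axis=0)
    return len(L),np.round((cx,cy,r),4),((lo+hi)/2).round(4),(hi-lo).round(4)
E
python3 -c "
from h import *
p=pickle.load(open('w1.pkl','rb'))
for n,X in dict(large=(.6228,.2385),small=(.476,.2502),ring=(.613,.0755)).items(): print(n,refine(p,X,.0095,.018))
print('disc',refine(p,(.6228,.2385),.0027,.008,.07))
hsv=cv2.cvtColor(p['frame'],cv2.COLOR_BGR2HSV)
for n,X,z in(('large',(.6228,.2385),.004),('small',(.476,.2502),.004),('ring',(.613,.0755),.014)):
    u,v=proj(p,(*X,z)).round().astype(int);r=60
    m=(hsv[...,2]>58).astype(np.uint8)[max(v-r,0):v+r,max(u-r,0):u+r]
    c,_=cv2.findContours(m,cv2.RETR_EXTERNAL,cv2.CHAIN_APPROX_NONE)
    c=max(c,key=cv2.contourArea).reshape(-1,2)+np.array([max(u-r,0),max(v-r,0)])
    P=np.array([ray(p,a,z)[:2] for a in c]).astype(np.float32)
    print(n,(u,v),cv2.minEnclosingCircle(P))
"
```

```text
large (585, array([0.6215, 0.2368, 0.022 ]), array([0.6212, 0.2368, 0.0119]), array([0.0408, 0.0407, 0.004 ]))
small (911, array([0.4753, 0.2485, 0.0219]), array([0.4753, 0.2485, 0.0124]), array([0.041 , 0.0402, 0.0036]))
ring (701, array([0.6118, 0.0736, 0.0231]), array([0.6115, 0.0742, 0.0119]), array([0.0419, 0.0419, 0.0045]))
disc (3622, array([0.6214, 0.2365, 0.055 ]), array([0.6211, 0.2366, 0.004 ]), array([0.0937, 0.0937, 0.0026]))
large (np.int64(288), np.int64(224)) ((0.6218454837799072, 0.23626035451889038), 0.05588625371456146)
small (np.int64(302), np.int64(68)) ((0.47571441531181335, 0.24837487936019897), 0.031911592930555344)
ring (np.int64(125), np.int64(219)) ((0.6104254126548767, 0.07697739452123642), 0.02547944150865078)
```

Request:
{"api": "arm_command", "payload": {"targets": "-0.4 2 -1.5 0.4 -0.01 -0.006 -0.005; -0.4 3 -1.3 0.4 0 0 0; -0.4 4 0 0 0 0 0; -0.4 3 0 0 0 0 0; -0.4 0 0 0 0 0 0; -0.4 0 0 0 0 0 0"}}

```text
time_s: 2.05
tcp_pos: [0.6209, 0.2449, 0.0525]
orientation: [-0.502, 0.496, 0.502, 0.5]
wrist_force: [0.7, -0.3, 1.1]
gripper_width: 0.0595
```

```bash
python3 -c "
from h import *
from rig import *
p=snapshot('wrist');cv2.imwrite('pics/w2.png',p['frame']);pickle.dump(p,open('w2.pkl','wb'))
for z in((.002,.0075),(.0095,.018)): print(refine(p,(.622,.2375),*z,rmax=.06 if z[0]<.005 else .03))
todo(read_state(),(.622,.2375,.028),(0,1,0))"
```

```text
(14317, array([0.622 , 0.2368, 0.0553]), array([0.6209, 0.2359, 0.0033]), array([0.0958, 0.094 , 0.0025]))
(1692, array([0.6217, 0.2365, 0.0224]), array([0.6211, 0.2368, 0.0119]), array([0.0407, 0.0404, 0.0041]))
t 2.1 tcp [0.6208 0.245  0.0527] w 0.0597 F [-1.1 -0.   0.1] q [-0.47  0.72  0.07  1.63 -0.07  0.79  1.21]
tool x [ 0.003  0.005 -1.   ] y [-1.    -0.008 -0.003] z [-0.008  1.     0.004]
shift cm (tool) [ 2.46 -0.11 -0.76]
turn [0.008 0.004 0.003]
```

View pics/w2.png

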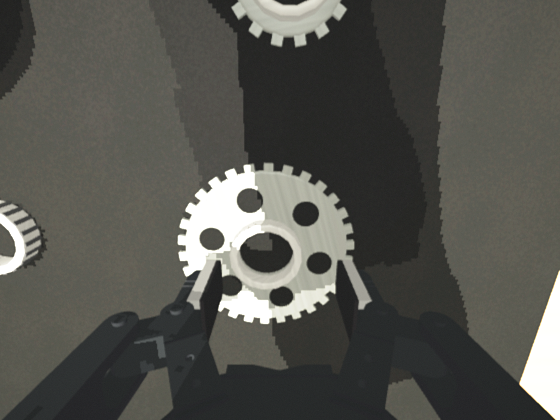

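The collar at (265,250) sits about 8 mm left of the jaw centre. I'll shift sideways, then descend.

Request:
{"api": "arm_command", "payload": {"targets": "-0.4 0.3 -0.1 -0.8 0.008 0.004 0.003; -0.4 1 0 0 0 0 0; -0.4 0.6 0 0 0 0 0; -0.4 0 0 0 0 0 0"}}

```text
time_s: 2.5
tcp_pos: [0.6238, 0.2373, 0.0371]
orientation: [-0.501, 0.498, 0.499, 0.502]
wrist_force: [-0.7, 0.1, 0.3]
gripper_width: 0.0594
```

```bash
python3 -c "
from h import *
from rig import *
todo(read_state(),(.6217,.237,.028),(0,1,0))"
```

```text
t 2.5 tcp [0.6238 0.2373 0.0371] w 0.0594 F [-0.7  0.1  0.3] q [-0.46  0.74  0.08  1.63 -0.07  0.76  1.22]
tool x [ 0.005  0.003 -1.   ] y [-1.     0.    -0.005] z [0.    1.    0.003]
shift cm (tool) [ 0.91  0.22 -0.04]
turn [-0.     0.003  0.005]
```

Request:
{"api": "arm_command", "payload": {"targets": "-0.4 0.4 0.2 0 0 0.003 0.005; -0.4 0.4 0 0 0 0 0; -0.4 0.1 0 0 0 0 0; -0.4 0 0 0 0 0 0"}}

```text
time_s: 2.9
tcp_pos: [0.6217, 0.2375, 0.0275]
orientation: [-0.5, 0.5, 0.5, 0.5]
wrist_force: [1.4, -0.1, -0.1]
gripper_width: 0.0598
```

```bash
python3 -c "
from h import *
from rig import *
p=snapshot('wrist');cv2.imwrite('pics/w3.png',p['frame'])
todo(read_state(),(.6217,.237,.028),(0,1,0))"
```

```text
t 2.95 tcp [0.6217 0.2376 0.0275] w 0.06 F [ 0.2 -0.   0.1] q [-0.46  0.75  0.08  1.64 -0.07  0.75  1.22]
tool x [ 0. -0. -1.] y [-1.  0. -0.] z [ 0.  1. -0.]
shift cm (tool) [-0.05  0.   -0.06]
turn [-0. -0.  0.]
```

View pics/w3.png

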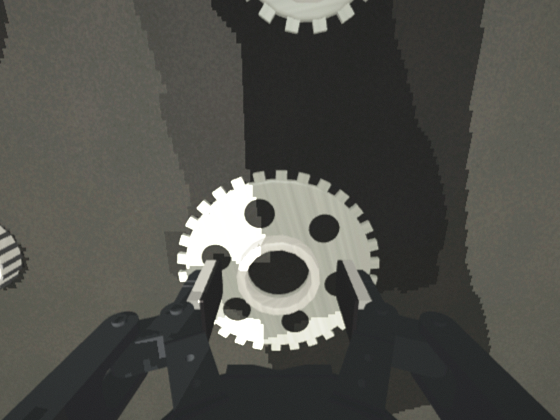

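Request:
{"api": "arm_command", "payload": {"targets": "-0.15 0 0 0 0 0 0; -0.15 0 0 0 0 0 0; 0.3 0 0 0 0 0 0; 0.3 0 0 0 0 0 0; 0.3 0 0 0 0 0 0"}}

```text
time_s: 3.45
tcp_pos: [0.622, 0.2376, 0.0287]
orientation: [-0.5, 0.5, 0.5, 0.5]
wrist_force: [0.2, 0.3, -0.8]
gripper_width: 0.04
```

```bash
python3 -c "
from h import *
from rig import *
p=snapshot('wrist');cv2.imwrite('pics/w4.png',p['frame'])
todo(read_state(),(.6217,.237,.15),(0,1,0))"
```

```text
t 3.5 tcp [0.622  0.2376 0.0287] w 0.0405 F [ 1.   0.1 -0.5] q [-0.46  0.75  0.08  1.64 -0.07  0.76  1.22]
tool x [ 0. -0. -1.] y [-1.  0. -0.] z [ 0.  1. -0.]
shift cm (tool) [-12.13   0.02  -0.06]
turn [-0. -0.  0.]
```

View pics/w4.png

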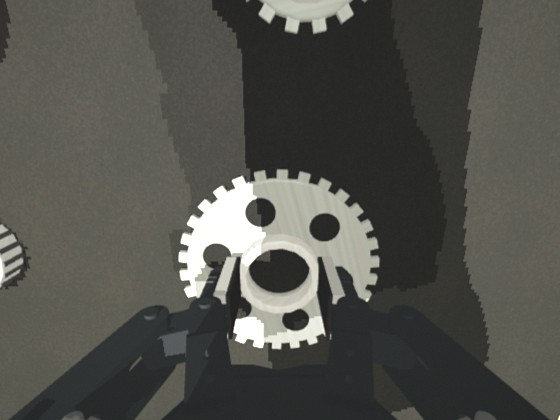

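Request:
{"api": "arm_command", "payload": {"targets": "0.3 -1 0 0 0 0 0; 0.3 -1.5 0 0 0 0 0; 0.3 -1.5 0 0 0 0 0; 0.3 -1 0 0 0 0 0; 0.3 0 0 0 0 0 0"}}

```text
time_s: 4.0
tcp_pos: [0.6224, 0.2377, 0.0842]
orientation: [-0.5, 0.5, 0.5, 0.501]
wrist_force: [-0.4, 1.0, -1.6]
gripper_width: 0.0402
```

```bash
python3 -c "
from h import *
from rig import *
p=snapshot('wrist');cv2.imwrite('pics/w5.png',p['frame'])
s=snapshot('scene');cv2.imwrite('pics/s5.png',cv2.resize(s['frame'][150:330,330:560],None,fx=3,fy=3))
pickle.dump((p,s),open('w5.pkl','wb'))
todo(read_state(),(.4568,-.265,.15),(0,1,0))"
```

```text
t 4.1 tcp [0.6217 0.2375 0.0825] w 0.0402 F [-1.1 -0.7 -2.1] q [-0.47  0.68  0.08  1.62 -0.07  0.84  1.21]
tool x [ 0. -0. -1.] y [-1.  0. -0.] z [ 0.  1. -0.]
shift cm (tool) [ -6.73  16.48 -50.25]
turn [-0. -0.  0.]
```

View pics/w5.png

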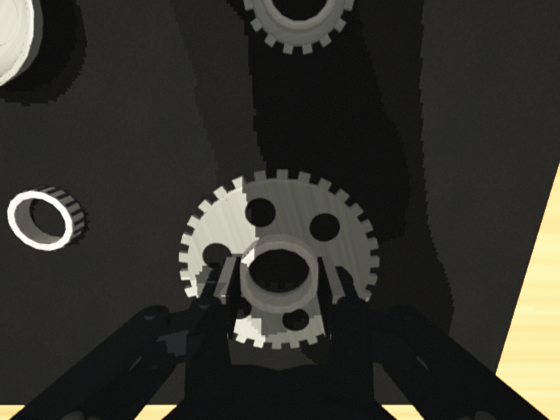

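View pics/s5.png

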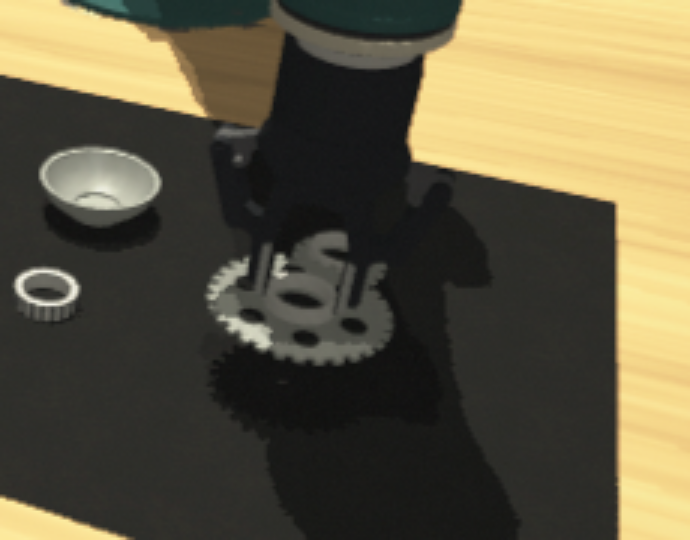

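The large sprocket is held and lifted: the scene crop shows it clear of the bench with a shadow under it. Now I'll measure its offset and tilt in the hand.

```bash
cat >> h.py <<'E'
def inhand(p,tcp,zrel=(-.035,-.005),rmax=.06):
    W=cloud(p).reshape(-1,3);D=W-np.array(tcp)
    ok=(p["range_z"].ravel()>0)&(np.hypot(D[:,0],D[:,1])<rmax)
    h=np.histogram(D[ok,2],bins=np.arange(-.06,.02,.002));return h,D[ok]
E
python3 -c "
from h import *
p,s=pickle.load(open('w5.pkl','rb'))
tcp=np.array((.622,.2376,.0833))
for n,q in(('w',p),('s',s)):
    h,D=inhand(q,tcp)
    print(n,[(round(b,3),a) for a,b in zip(*h) if a>20])
    # disc plane
    c=D[(D[:,2]>-.032)&(D[:,2]<-.02)]
    for it in range(4):
        A=np.c_[c[:,:2],np.ones(len(c))];k=np.linalg.lstsq(A,c[:,2],rcond=None)[0];r=c[:,2]-A@k;c=c[abs(r)<.0025]
    print('disc plane slope',k.round(4),len(c),'circle',cv2.minEnclosingCircle(c[:,:2].astype(np.float32)))
"
```

```text
w [(np.float64(-0.03), np.int64(77)), (np.float64(-0.028), np.int64(1014)), (np.float64(-0.026), np.int64(14628)), (np.float64(-0.024), np.int64(1278)), (np.float64(-0.022), np.int64(256)), (np.float64(-0.02), np.int64(265)), (np.float64(-0.018), np.int64(450)), (np.float64(-0.016), np.int64(1703)), (np.float64(-0.014), np.int64(188)), (np.float64(-0.012), np.int64(145)), (np.float64(-0.01), np.int64(134)), (np.float64(-0.008), np.int64(155)), (np.float64(-0.006), np.int64(174)), (np.float64(-0.004), np.int64(159)), (np.float64(-0.002), np.int64(177)), (np.float64(0.0), np.int64(179)), (np.float64(0.002), np.int64(185)), (np.float64(0.004), np.int64(206)), (np.float64(0.006), np.int64(188)), (np.float64(0.008), np.int64(235)), (np.float64(0.01), np.int64(203)), (np.float64(0.012), np.int64(153)), (np.float64(0.014), np.int64(186)), (np.float64(0.016), np.int64(566))]
disc plane slope [ 0.004   0.0007 -0.0249] 16786 circle ((0.0008105722954496741, -2.6445961339049973e-05), 0.055796775966882706)
s [(np.float64(-0.03), np.int64(32)), (np.float64(-0.028), np.int64(238)), (np.float64(-0.026), np.int64(804)), (np.float64(-0.024), np.int64(143)), (np.float64(-0.022), np.int64(35)), (np.float64(-0.02), np.int64(43)), (np.float64(-0.018), np.int64(66)), (np.float64(-0.016), np.int64(85)), (np.float64(0.016), np.int64(25))]
disc plane slope [ 0.0009  0.0002 -0.0252] 1155 circle ((0.001326345605775714, 0.0015862771542742848), 0.05659395456314087)
```

The sprocket is level in the hand, its underside about 29 mm below TCP and its centre within 1 mm of TCP. I'll carry it toward the carrier and look at the peg from the side.

Request:
{"api": "arm_command", "payload": {"targets": "0.3 -3 0 -1 0 0 0; 0.3 -3 1.6 -3.5 0 0 0; 0.3 -2 1.6 -3.5 0 0 0; 0.3 -1 1.6 -3.5 0 0 0; 0.3 0 1.6 -3.5 0 0 0; 0.3 0 1.6 -3.5 0 0 0; 0.3 0 1.6 -3.5 0 0 0; 0.3 0 1.6 -3.5 0 0 0; 0.3 0 1.6 -3.5 0 0 0; 0.3 0 1.6 -3.5 0 0 0; 0.3 0 1.6 -2.5 0 0 0; 0.3 0 0 0 0 0 0"}}

```text
time_s: 5.3
tcp_pos: [0.4515, -0.1248, 0.1702]
orientation: [-0.499, 0.502, 0.502, 0.497]
wrist_force: [0.3, 0.3, -2.0]
gripper_width: 0.0403
```

```bash
python3 -c "
from h import *
from rig import *
p=snapshot('wrist');cv2.imwrite('pics/w6.png',p['frame']);pickle.dump(p,open('w6.pkl','wb'))
todo(read_state(),(.4568,-.265,.16),(0,1,0))
print('peg',refine(p,(.457,-.265),.056,.075,.03)); print(refine(p,(.457,-.265),.02,.075,.03))
print('foot',refine(p,(.457,-.265),.007,.0125,.065)); print('should',refine(p,(.457,-.265),.0135,.019,.04))
print('med',refine(p,(.629,-.243),.0095,.018),refine(p,(.629,-.243),.0025,.007,.06))"
```

```text
t 5.35 tcp [ 0.4525 -0.1233  0.1702] w 0.0402 F [ 0.1  0.4 -1.7] q [ 0.01  0.25  0.21  2.07 -0.07  0.83  1.84]
tool x [-0.008 -0.001 -1.   ] y [-1.    -0.003  0.008] z [-0.003  1.    -0.001]
shift cm (tool) [  1.03  -0.39 -14.17]
turn [ 0.003 -0.001 -0.008]
peg (683, array([ 0.4559, -0.2666,  0.0127]), array([ 0.4551, -0.2655,  0.0632]), array([0.0213, 0.0198, 0.0128]))
(1315, array([ 0.4559, -0.2668,  0.0128]), array([ 0.4541, -0.2644,  0.0457]), array([0.0208, 0.0186, 0.0474]))
foot (5179, array([ 0.4558, -0.2674,  0.0504]), array([ 0.4553, -0.2671,  0.009 ]), array([0.0909, 0.0915, 0.003 ]))
should (1063, array([ 0.4558, -0.2672,  0.0244]), array([ 0.4557, -0.2665,  0.0155]), array([0.0445, 0.0431, 0.0035]))Traceback (most recent call last):
  File "<string>", line 8, in <module>
    print('med',refine(p,(.629,-.243),.0095,.018),refine(p,(.629,-.243),.0025,.007,.06))
                ~~~~~~^^^^^^^^^^^^^^^^^^^^^^^^^^^
  File "h.py", line 26, in refine
    lo,hi=np.percentile(L,[2,98],axis=0)
          ~~~~~~~~~~~~~^^^^^^^^^^^^^^^^^
    return _quantile_unchecked(
        a, q, axis, out, overwrite_input, method, keepdims, weights)
    return _ureduce(a,
                    func=_quantile_ureduce_func,
    ...<5 lines>...
                    overwrite_input=overwrite_input,
                    method=method)
    r = func(a, **kwargs)
    result = _quantile(arr,
                       quantiles=q,
    ...<2 lines>...
                       out=out,
                       weights=wgt)
    slices_having_nans = np.isnan(arr[-1, ...])
                                  ~~~^^^^^^^^^
IndexError: index -1 is out of bounds for axis 0 with size 0
```

View pics/w6.png

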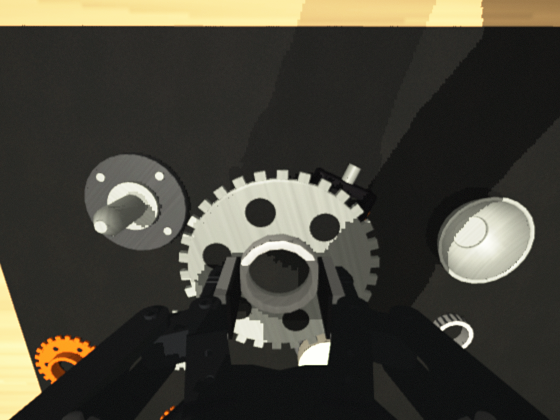

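The wrist view shows the carrier at about (135,200). The foot, shoulder and peg circles fit radii of 50.4, 24.4 and 12.7 mm, centred on (0.456, -0.267), which matches the top view to 1.5 mm.

Request:
{"api": "arm_command", "payload": {"targets": "0.3 0 -0.2 -4.5 0.003 -0.001 -0.008; 0.3 0 -0.1 -4.5 0 0 0; 0.3 1 0 -3.5 0 0 0; 0.3 2 0 -1.8 0 0 0; 0.3 2 0 0 0 0 0; 0.3 0 0 0 0 0 0; 0.3 0 0 0 0 0 0"}}

```text
time_s: 6.05
tcp_pos: [0.461, -0.2653, 0.1172]
orientation: [-0.502, 0.497, 0.503, 0.498]
wrist_force: [0.1, -1.1, -1.3]
gripper_width: 0.0402
```

```bash
python3 -c "
from h import *
from rig import *
todo(read_state(),(.4555,-.2667,.105),(0,1,0))"
```

```text
t 6.05 tcp [ 0.461  -0.2653  0.1172] w 0.0402 F [ 0.1 -1.1 -1.3] q [ 0.26  0.44  0.25  1.96 -0.16  0.76  2.18]
tool x [ 0.     0.002 -1.   ] y [-1.   -0.01 -0.  ] z [-0.01   1.     0.002]
shift cm (tool) [ 1.22  0.55 -0.13]
turn [0.01  0.002 0.   ]
```

Request:
{"api": "arm_command", "payload": {"targets": "0.3 0.3 0.55 -0.15 0.01 0.002 0; 0.3 0.3 0 0 0 0 0; 0.3 0 0 0 0 0 0"}}

```text
time_s: 6.35
tcp_pos: [0.4566, -0.2652, 0.1125]
orientation: [0.501, -0.499, -0.5, -0.5]
wrist_force: [0.5, 0.4, -0.9]
gripper_width: 0.0399
```

```bash
python3 -c "
from h import *
from rig import *
p=snapshot('wrist');cv2.imwrite('pics/w7.png',p['frame']);pickle.dump(p,open('w7.pkl','wb'))
s=read_state();todo(s,(.4555,-.2667,.09),(0,1,0))
W=cloud(p).reshape(-1,3)
print('peg',refine(p,(.456,-.267),.05,.078,.02))
L=W[(np.hypot(W[:,0]-.456,W[:,1]+.267)<.03)&(W[:,2]<.11)]
print(np.histogram(L[:,2],bins=np.arange(0,.11,.005)))
"
```

```text
t 6.4 tcp [ 0.4567 -0.2653  0.1127] w 0.0405 F [-0.6  0.1 -2.1] q [ 0.26  0.44  0.25  1.98 -0.16  0.74  2.18]
tool x [ 0.003 -0.001 -1.   ] y [-1.    -0.002 -0.003] z [-0.002  1.    -0.001]
shift cm (tool) [ 2.27  0.12 -0.14]
turn [ 0.002 -0.001  0.003]
peg (320, array([ 0.4609, -0.2673,  0.0105]), array([ 0.46  , -0.2669,  0.0642]), array([0.0131, 0.0181, 0.0116]))
(array([   0,    0,    0,    0,    0,    0,    0,    0,    0,    0,    0,
         24,   73,  216,    7,    0,   72, 2602,  725, 2091,  275]), array([0.   , 0.005, 0.01 , 0.015, 0.02 , 0.025, 0.03 , 0.035, 0.04 ,
       0.045, 0.05 , 0.055, 0.06 , 0.065, 0.07 , 0.075, 0.08 , 0.085,
       0.09 , 0.095, 0.1  , 0.105]))
```

View pics/w7.png

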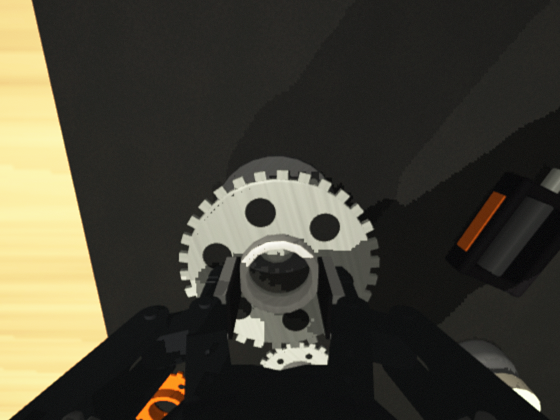

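Request:
{"api": "arm_command", "payload": {"targets": "0.3 0.5 0.12 -0.14 0.002 -0.001 0.003; 0.3 0.5 0 0 0 0 0; 0.3 0 0 0 0 0 0"}}

```text
time_s: 6.7
tcp_pos: [0.4558, -0.2667, 0.1025]
orientation: [0.5, -0.5, -0.5, -0.5]
wrist_force: [-0.7, 0.7, -1.4]
gripper_width: 0.0405
```

```bash
python3 -c "
from h import *
from rig import *
s=read_state();todo(s,(.4555,-.2667,.046),(0,1,0))
"
```

```text
t 6.7 tcp [ 0.4558 -0.2667  0.1025] w 0.0405 F [-0.7  0.7 -1.4] q [ 0.27  0.46  0.25  1.98 -0.16  0.72  2.19]
tool x [ 0.001  0.    -1.   ] y [-1.    -0.001 -0.001] z [-0.001  1.     0.   ]
shift cm (tool) [ 5.65  0.03 -0.  ]
turn [0.001 0.    0.001]
```

Request:
{"api": "arm_command", "payload": {"targets": "0.3 0.7 0 0 0 0 0; 0.3 0.7 0 0 0 0 0; 0.3 0.7 0 0 0 0 0; 0.3 0 0 0 0 0 0"}}

```text
time_s: 7.1
tcp_pos: [0.4557, -0.2666, 0.0793]
orientation: [-0.5, 0.5, 0.5, 0.5]
wrist_force: [0.4, 0.6, -2.2]
gripper_width: 0.0407
```

```bash
python3 -c "
from h import *
from rig import *
s=read_state();todo(s,(.4555,-.2667,.046),(0,1,0))
"
```

```text
t 7.1 tcp [ 0.4557 -0.2666  0.0793] w 0.0407 F [ 0.4  0.6 -2.2] q [ 0.28  0.5   0.24  1.99 -0.18  0.67  2.2 ]
tool x [ 0.  0. -1.] y [-1.    -0.001 -0.   ] z [-0.001  1.     0.   ]
shift cm (tool) [ 3.33  0.02 -0.01]
turn [0.001 0.    0.   ]
```

Threaded cleanly with no side force. Continuing down.

Request:
{"api": "arm_command", "payload": {"targets": "0.3 0.7 0 0 0 0 0; 0.3 0.7 0 0 0 0 0; 0.3 0.7 0 0 0 0 0; 0.3 0.7 0 0 0 0 0; 0.3 0.2 0 0 0 0 0; 0.3 0 0 0 0 0 0"}}

```text
time_s: 7.7
tcp_pos: [0.4555, -0.2666, 0.0461]
orientation: [-0.5, 0.5, 0.5, 0.5]
wrist_force: [-0.1, -0.5, -2.4]
gripper_width: 0.0403
```

```bash
python3 -c "
from h import *
from rig import *
s=read_state();todo(s,(.4555,-.2667,.045),(0,1,0))
"
```

```text
t 7.7 tcp [ 0.4555 -0.2666  0.0461] w 0.0403 F [-0.1 -0.5 -2.4] q [ 0.3   0.55  0.22  2.   -0.2   0.61  2.22]
tool x [-0.001  0.    -1.   ] y [-1.    -0.001  0.001] z [-0.001  1.     0.   ]
shift cm (tool) [ 0.11  0.   -0.01]
turn [ 0.001  0.    -0.001]
```

Request:
{"api": "arm_command", "payload": {"targets": "0.3 0.1 0 0 0 0 0; 0.3 0 0 0 0 0 0; 0.3 0 0 0 0 0 0"}}

```text
time_s: 8.0
tcp_pos: [0.4557, -0.2668, 0.0454]
orientation: [-0.5, 0.5, 0.5, 0.5]
wrist_force: [-0.3, -1.1, -2.1]
gripper_width: 0.0407
```

Request:
{"api": "arm_command", "payload": {"targets": "-0.15 0 0 0 0 0 0; -0.4 0 0 0 0 0 0; -0.4 0 0 0 0 0 0"}}

```text
time_s: 8.3
tcp_pos: [0.4562, -0.267, 0.0461]
orientation: [0.501, -0.5, -0.5, -0.5]
wrist_force: [0.5, 0.4, -0.0]
gripper_width: 0.06
```

```bash
python3 -c "
from h import *
from rig import *
p=snapshot('wrist');cv2.imwrite('pics/w8.png',p['frame']);pickle.dump(p,open('w8.pkl','wb'))
s=read_state();todo(s,(.4555,-.2667,.1),(0,1,0))
print(refine(p,(.456,-.267),.0175,.0225,.07),refine(p,(.456,-.267),.027,.033,.03))
"
```

```text
t 8.35 tcp [ 0.4562 -0.267   0.0461] w 0.0598 F [ 0.2  0.5 -0.8] q [ 0.3   0.56  0.22  2.   -0.2   0.61  2.22]
tool x [ 0.001 -0.    -1.   ] y [-1.    -0.    -0.001] z [-0.  1. -0.]
shift cm (tool) [-5.39  0.07  0.03]
turn [ 0.    -0.     0.001]
(16254, array([ 0.4559, -0.2672,  0.0554]), array([ 0.4543, -0.2671,  0.019 ]), array([0.0968, 0.0952, 0.0026])) (1717, array([ 0.4561, -0.2629,  0.026 ]), array([ 0.4513, -0.2638,  0.0297]), array([0.0331, 0.0471, 0.005 ]))
```

View pics/w8.png

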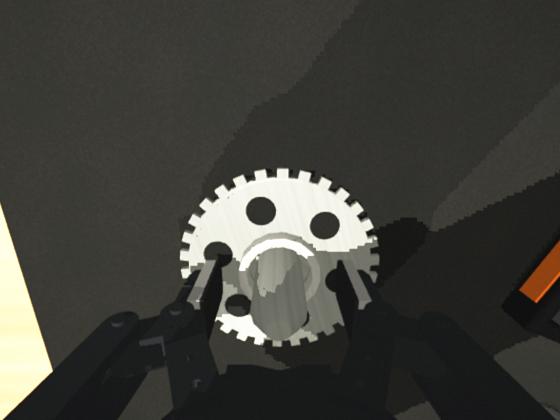

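The large sprocket is seated: disc top at z≈0.019–0.020 and centred within 0.5 mm of the peg. Next is the medium one.

Request:
{"api": "arm_command", "payload": {"targets": "-0.4 -2 0 0 0 0 0; -0.4 -3 0 0 0 0 0; -0.4 -3 0 0 0 0 0; -0.4 -2 -2 0 0 0 0; -0.4 0 -4 0.5 0 0 0; -0.4 0 -4 0.5 0 0 0; -0.4 0 -4 0.5 0 0 0; -0.4 0 -1.5 0.5 0 0 0; -0.4 0 0 0 0 0 0; -0.4 0 0 0 0 0 0"}}

```text
time_s: 9.35
tcp_pos: [0.6157, -0.2464, 0.1509]
orientation: [-0.5, 0.5, 0.499, 0.501]
wrist_force: [-0.4, -0.5, 0.1]
gripper_width: 0.06
```

```bash
python3 -c "
from h import *
from rig import *
p=snapshot('wrist');cv2.imwrite('pics/w9.png',p['frame']);pickle.dump(p,open('w9.pkl','wb'))
s=read_state();todo(s,(.628,-.2435,.05),(0,1,0))
X=(.6285,-.244);print(refine(p,X,.0095,.018),refine(p,X,.0025,.0075,.05))
"
```

```text
t 9.4 tcp [ 0.6155 -0.2464  0.151 ] w 0.0599 F [ 0.7  0.2 -0.2] q [ 0.16  0.6   0.24  1.6  -0.17  0.96  2.03]
tool x [ 0.002  0.    -1.   ] y [-1.     0.002 -0.002] z [0.002 1.    0.   ]
shift cm (tool) [10.1  -1.23  0.29]
turn [-0.002  0.     0.002]
(706, array([ 0.6277, -0.2449,  0.0219]), array([ 0.6272, -0.2447,  0.012 ]), array([0.0408, 0.0405, 0.0039])) (2541, array([ 0.6275, -0.245 ,  0.0431]), array([ 0.6272, -0.2451,  0.0041]), array([0.0734, 0.0733, 0.0032]))
```

View pics/w9.png

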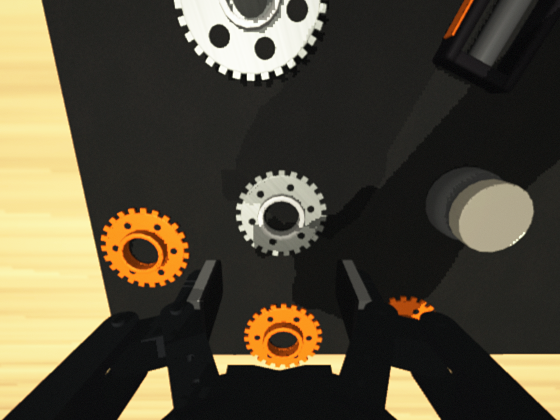

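The steel medium sprocket is at (281,213), radius 43.1 mm. The orange ones at (145,247), (284,337) and (408,306) are left alone.

Request:
{"api": "arm_command", "payload": {"targets": "-0.4 2.5 -1.2 0.15 -0.002 0 0.002; -0.4 3 0 0 0 0 0; -0.4 3 0 0 0 0 0; -0.4 1.5 0 0 0 0 0; -0.4 0 0 0 0 0 0"}}

```text
time_s: 9.9
tcp_pos: [0.6246, -0.2482, 0.0505]
orientation: [-0.5, 0.501, 0.498, 0.501]
wrist_force: [-0.4, -0.1, 0.7]
gripper_width: 0.0599
```

```bash
python3 -c "
from h import *
from rig import *
s=read_state();todo(s,(.6275,-.2449,.0285),(0,1,0))
"
```

```text
t 9.9 tcp [ 0.6246 -0.2482  0.0505] w 0.0599 F [-0.4 -0.1  0.7] q [ 0.18  0.74  0.21  1.62 -0.2   0.8   2.05]
tool x [ 0.002 -0.001 -1.   ] y [-1.     0.004 -0.002] z [ 0.004  1.    -0.001]
shift cm (tool) [ 2.2  -0.29  0.33]
turn [-0.004 -0.001  0.002]
```

Request:
{"api": "arm_command", "payload": {"targets": "-0.4 0.4 -0.29 0.33 -0.004 -0.001 0.002; -0.4 0.8 0 0 0 0 0; -0.4 0.8 0 0 0 0 0; -0.4 0.1 0 0 0 0 0; -0.4 0 0 0 0 0 0"}}

```text
time_s: 10.4
tcp_pos: [0.629, -0.2458, 0.0321]
orientation: [0.501, -0.5, -0.498, -0.501]
wrist_force: [-0.1, 0.2, 0.4]
gripper_width: 0.0598
```

```bash
python3 -c "
from h import *
from rig import *
p=snapshot('wrist');cv2.imwrite('pics/w10.png',p['frame'])
s=read_state();todo(s,(.6275,-.2449,.028),(0,1,0))
X=(.6275,-.2449);print(refine(p,X,.0095,.018),refine(p,X,.0025,.0075,.05))
"
```

```text
t 10.45 tcp [ 0.629  -0.2457  0.0321] w 0.0601 F [-0.2 -0.7 -1.1] q [ 0.18  0.77  0.21  1.62 -0.2   0.77  2.05]
tool x [ 0.004 -0.002 -1.   ] y [-1.     0.001 -0.004] z [ 0.001  1.    -0.002]
shift cm (tool) [0.41 0.15 0.08]
turn [-0.001 -0.002  0.004]
(2190, array([ 0.6273, -0.2408,  0.0261]), array([ 0.6271, -0.2406,  0.0121]), array([0.0409, 0.0485, 0.0045])) (6888, array([ 0.6277, -0.2448,  0.0431]), array([ 0.627 , -0.245 ,  0.0045]), array([0.0738, 0.0682, 0.0039]))
```

View pics/w10.png

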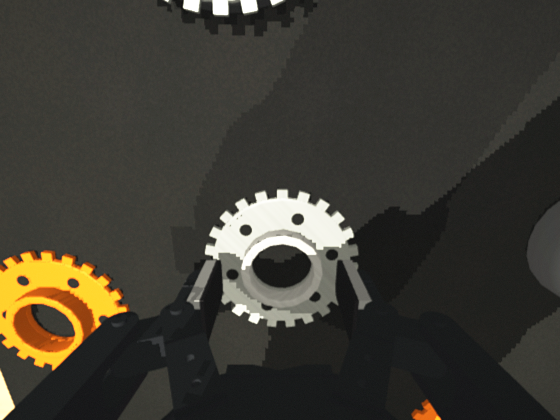

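Well centred between the jaws, so I'll go down the last few millimetres and grip.

Request:
{"api": "arm_command", "payload": {"targets": "-0.4 0.4 0.15 0.08 -0.001 -0.002 0.004; -0.4 0 0 0 0 0 0; -0.15 0 0 0 0 0 0; -0.15 0 0 0 0 0 0; 0.3 0 0 0 0 0 0; 0.3 0 0 0 0 0 0; 0.3 0 0 0 0 0 0"}}

```text
time_s: 11.15
tcp_pos: [0.6278, -0.2451, 0.0294]
orientation: [0.5, -0.5, -0.5, -0.5]
wrist_force: [-0.1, -0.4, -2.7]
gripper_width: 0.0402
```

Request:
{"api": "arm_command", "payload": {"targets": "0.3 -1 0 0 0 0 0; 0.3 -1.5 0 0 0 0 0; 0.3 -3 0 0 0 0 0; 0.3 -3 0 0 0 0 0; 0.3 -1 0 0 0 0 0; 0.3 0 0 0 0 0 0; 0.3 0 0 0 0 0 0"}}

```text
time_s: 11.85
tcp_pos: [0.6275, -0.2451, 0.1316]
orientation: [0.5, -0.5, -0.5, -0.5]
wrist_force: [0.2, -0.1, -2.4]
gripper_width: 0.0403
```

```bash
cat >> h.py <<'E'
def hold(p,s,lo=-.032,hi=-.02,rmax=.06):
    h,D=inhand(p,s["tcp_pos"],rmax=rmax)
    c=D[(D[:,2]>lo)&(D[:,2]<hi)]
    for it in range(4):
        A=np.c_[c[:,:2],np.ones(len(c))];k=np.linalg.lstsq(A,c[:,2],rcond=None)[0];r=c[:,2]-A@k;c=c[abs(r)<.0025]
    print('in-hand plane slope,h',k.round(4),len(c),'circle',cv2.minEnclosingCircle(c[:,:2].astype(np.float32)))
E
python3 -c "
from h import *
from rig import *
p=snapshot('wrist');cv2.imwrite('pics/w11.png',p['frame']);pickle.dump(p,open('w11.pkl','wb'))
s=read_state();todo(s,(.456,-.267,.125),(0,1,0));hold(p,s)
"
```

```text
t 11.9 tcp [ 0.6274 -0.2451  0.1313] w 0.0402 F [-0.1  0.4 -1.8] q [ 0.16  0.64  0.24  1.59 -0.17  0.94  2.03]
tool x [ 0.001 -0.    -1.   ] y [-1.    -0.    -0.001] z [-0.  1. -0.]
shift cm (tool) [ 0.62 17.14 -2.18]
turn [ 0.    -0.     0.001]
in-hand plane slope,h [ 0.0027 -0.0017 -0.0262] 8011 circle ((0.000625584798399359, 3.179538907716051e-05), 0.043696824461221695)
```

View pics/w11.png

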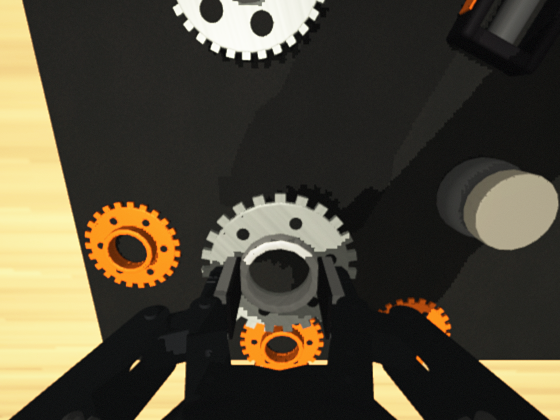

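The medium sprocket is held level and centred to within 1 mm of TCP, with its underside about 30 mm below TCP. Carrying it over the peg.

Request:
{"api": "arm_command", "payload": {"targets": "0.3 0 3 -0.5 0 0 0; 0.3 0 4 -0.5 0 0 0; 0.3 0 4 -0.5 0 0 0; 0.3 0 4 -0.5 0 0 0; 0.3 0 2 0 0 0 0; 0.3 0 0 0 0 0 0; 0.3 0 0 0 0 0 0"}}

```text
time_s: 12.6
tcp_pos: [0.4479, -0.2634, 0.1233]
orientation: [-0.497, 0.501, 0.504, 0.498]
wrist_force: [0.8, 0.7, -1.6]
gripper_width: 0.0397
```

```bash
python3 -c "
from h import *
from rig import *
s=read_state();todo(s,(.4553,-.267,.11),(0,1,0))
"
```

```text
t 12.6 tcp [ 0.4479 -0.2634  0.1233] w 0.0397 F [ 0.8  0.7 -1.6] q [ 0.26  0.42  0.26  1.98 -0.15  0.77  2.18]
tool x [-0.009  0.004 -1.   ] y [-1.    -0.001  0.009] z [-0.001  1.     0.004]
shift cm (tool) [ 1.32 -0.76 -0.37]
turn [ 0.001  0.004 -0.009]
```

Request:
{"api": "arm_command", "payload": {"targets": "0.3 0.5 -0.76 -0.37 0.001 0.004 -0.009; 0.3 0.5 0 0 0 0 0; 0.3 0 0 0 0 0 0"}}

```text
time_s: 12.9
tcp_pos: [0.4579, -0.2668, 0.1112]
orientation: [-0.5, 0.5, 0.501, 0.499]
wrist_force: [-0.2, -0.3, -1.7]
gripper_width: 0.04
```

```bash
python3 -c "
from h import *
from rig import *
s=read_state();todo(s,(.4553,-.267,.061),(0,1,0))
"
```

```text
t 12.9 tcp [ 0.4579 -0.2668  0.1112] w 0.04 F [-0.2 -0.3 -1.7] q [ 0.26  0.45  0.25  1.97 -0.16  0.74  2.18]
tool x [-0.  0. -1.] y [-1.    -0.002  0.   ] z [-0.002  1.     0.   ]
shift cm (tool) [ 5.02  0.26 -0.02]
turn [ 0.002  0.    -0.   ]
```

Request:
{"api": "arm_command", "payload": {"targets": "0.3 0.2 0.25 0 0.002 0 0; 0.3 0.2 0 0 0 0 0; 0.3 0 0 0 0 0 0"}}

```text
time_s: 13.2
tcp_pos: [0.4558, -0.2664, 0.1061]
orientation: [-0.5, 0.5, 0.501, 0.5]
wrist_force: [0.5, 0.1, -1.6]
gripper_width: 0.04
```

```bash
python3 -c "
from h import *
from rig import *
p=snapshot('wrist');cv2.imwrite('pics/w12.png',p['frame'])
s=read_state();todo(s,(.4553,-.267,.061),(0,1,0));hold(p,s)
"
```

```text
t 13.25 tcp [ 0.4558 -0.2665  0.1062] w 0.0403 F [-0.1 -0.2 -1. ] q [ 0.27  0.45  0.25  1.98 -0.16  0.73  2.19]
tool x [-0.001  0.    -1.   ] y [-1.    -0.001  0.001] z [-0.001  1.     0.   ]
shift cm (tool) [ 4.52  0.04 -0.05]
turn [ 0.001  0.    -0.001]
in-hand plane slope,h [-0.0003 -0.0008 -0.0266] 7988 circle ((0.00034587777918204665, -0.0003791774797718972), 0.043444424867630005)
```

View pics/w12.png

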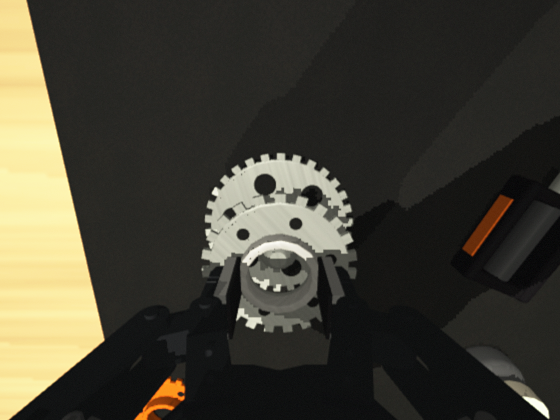

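The peg tip is visible through the bore at (278,258). Descending.

Request:
{"api": "arm_command", "payload": {"targets": "0.3 0.6 0.04 -0.05 0 0 0; 0.3 0.7 0 0 0 0 0; 0.3 0.7 0 0 0 0 0; 0.3 0.7 0 0 0 0 0; 0.3 0 0 0 0 0 0"}}

```text
time_s: 13.75
tcp_pos: [0.4552, -0.267, 0.0768]
orientation: [-0.5, 0.5, 0.5, 0.5]
wrist_force: [0.0, 0.8, -1.2]
gripper_width: 0.0402
```

```bash
python3 -c "
from h import *
from rig import *
s=read_state();todo(s,(.4553,-.267,.061),(0,1,0))
"
```

```text
t 13.75 tcp [ 0.4552 -0.267   0.0768] w 0.0402 F [ 0.   0.8 -1.2] q [ 0.28  0.5   0.24  1.99 -0.18  0.67  2.2 ]
tool x [-0.001  0.    -1.   ] y [-1.    -0.001  0.001] z [-0.001  1.     0.   ]
shift cm (tool) [ 1.58 -0.01 -0.  ]
turn [ 0.001  0.    -0.001]
```

Request:
{"api": "arm_command", "payload": {"targets": "0.3 0.6 0 0 0 0 0; 0.3 0.6 0 0 0 0 0; 0.3 0.4 0 0 0 0 0; 0.3 0 0 0 0 0 0"}}

```text
time_s: 14.15
tcp_pos: [0.4554, -0.267, 0.0593]
orientation: [-0.5, 0.5, 0.5, 0.5]
wrist_force: [-0.4, -0.2, -1.8]
gripper_width: 0.04
```

```bash
python3 -c "
from h import *
from rig import *
s=read_state();todo(s,(.4553,-.267,.06),(0,1,0))
"
```

```text
t 14.15 tcp [ 0.4554 -0.267   0.0593] w 0.04 F [-0.4 -0.2 -1.8] q [ 0.29  0.53  0.23  2.   -0.19  0.64  2.21]
tool x [-0.001  0.    -1.   ] y [-1.    -0.001  0.001] z [-0.001  1.     0.   ]
shift cm (tool) [-0.07  0.01  0.  ]
turn [ 0.001  0.    -0.001]
```

Request:
{"api": "arm_command", "payload": {"targets": "0.3 0.1 0 0 0 0 0; 0.3 0 0 0 0 0 0; -0.15 0 0 0 0 0 0; -0.4 0 0 0 0 0 0; -0.4 0 0 0 0 0 0"}}

```text
time_s: 14.65
tcp_pos: [0.456, -0.2674, 0.0598]
orientation: [0.5, -0.5, -0.5, -0.5]
wrist_force: [0.2, -0.3, 0.5]
gripper_width: 0.0595
```

Request:
{"api": "arm_command", "payload": {"targets": "-0.4 -1 0 0 0 0 0; -0.4 -2 0 0 0 0 0; -0.4 -3 0 0 0 0 0; -0.4 -2 0 0 0 0 0; -0.4 0 0 0 0 0 0"}}

```text
time_s: 15.15
tcp_pos: [0.4556, -0.2676, 0.1449]
orientation: [0.5, -0.5, -0.5, -0.5]
wrist_force: [-0.2, -0.0, -1.2]
gripper_width: 0.0595
```

```bash
python3 -c "
from h import *
from rig import *
p=snapshot('wrist');cv2.imwrite('pics/w13.png',p['frame']);pickle.dump(p,open('w13.pkl','wb'))
s=read_state();todo(s,(.47,.2,.18),(0,1,0))
X=(.456,-.267);print(refine(p,X,.032,.036,.05),refine(p,X,.0405,.047,.03))
"
```

```text
t 15.2 tcp [ 0.4553 -0.2673  0.1438] w 0.06 F [ 0.4 -0.   0.8] q [ 0.25  0.39  0.27  1.96 -0.14  0.81  2.17]
tool x [-0.001  0.    -1.   ] y [-1.    -0.     0.001] z [-0.  1.  0.]
shift cm (tool) [-3.61 -1.48 46.74]
turn [ 0.     0.    -0.001]
(4401, array([ 0.4558, -0.2677,  0.0432]), array([ 0.4552, -0.2676,  0.0332]), array([0.075 , 0.0749, 0.0023])) (872, array([ 0.4556, -0.2675,  0.022 ]), array([ 0.4552, -0.2677,  0.0432]), array([0.0407, 0.041 , 0.0044]))
```

View pics/w13.png

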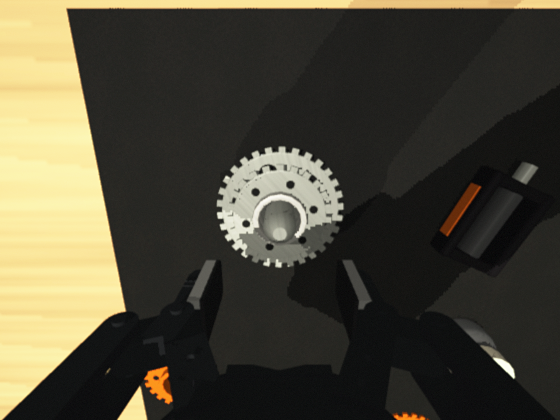

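The medium sprocket is seated flat: disc top about 0.033, collar top about 0.044, centred within 0.5 mm. Next is the small one.

Request:
{"api": "arm_command", "payload": {"targets": "-0.4 -1 0 3 0 0 0; -0.4 -1 -0.2 5 0 0 0; -0.4 0 -0.2 5 0 0 0; -0.4 0 -0.2 5 0 0 0; -0.4 0 -0.2 5 0 0 0; -0.4 0 -0.2 5 0 0 0; -0.4 0 -0.2 5 0 0 0; -0.4 0 -0.2 5 0 0 0; -0.4 0 -0.2 5 0 0 0; -0.4 0 -0.2 5 0 0 0; -0.4 0 0 2 0 0 0; -0.4 0 0 0 0 0 0"}}

```text
time_s: 16.4
tcp_pos: [0.4698, 0.2386, 0.1595]
orientation: [-0.498, 0.503, 0.5, 0.499]
wrist_force: [0.6, -0.7, 0.9]
gripper_width: 0.06
```

```bash
python3 -c "
from h import *
from rig import *
p=snapshot('wrist');cv2.imwrite('pics/w14.png',p['frame']);pickle.dump(p,open('w14.pkl','wb'))
s=read_state();todo(s,(.4753,.2485,.05),(0,1,0))
X=(.4753,.2485);print(refine(p,X,.0095,.018),refine(p,X,.0025,.0075,.036))
print(refine(p,(.612,.074),.0095,.018))
"
```

```text
t 16.45 tcp [0.4698 0.2373 0.1594] w 0.06 F [-0.8 -0.1 -0.8] q [-0.56  0.36  0.04  1.94 -0.02  0.85  1.06]
tool x [-0.006 -0.002 -1.   ] y [-1.     0.004  0.006] z [ 0.004  1.    -0.002]
shift cm (tool) [10.94 -0.61  1.14]
turn [-0.004 -0.002 -0.006]
(679, array([0.475 , 0.2487, 0.0221]), array([0.4746, 0.2484, 0.0122]), array([0.041 , 0.0406, 0.0038])) (741, array([0.475 , 0.2485, 0.0321]), array([0.4747, 0.2487, 0.0047]), array([0.0551, 0.0574, 0.0043]))
(24, array([0.5952, 0.0774, 0.0136]), array([0.5936, 0.0785, 0.0114]), array([0.0099, 0.0239, 0.0036]))
```

View pics/w14.png

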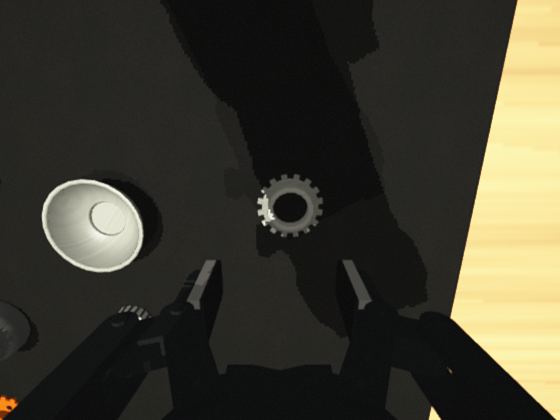

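The small sprocket is at (290,207), with radius 32 mm and centre (0.475, 0.2486). Descending.

Request:
{"api": "arm_command", "payload": {"targets": "-0.4 2.5 -0.6 1.1 -0.004 -0.002 -0.006; -0.4 3 0 0 0 0 0; -0.4 3 0 0 0 0 0; -0.4 2 0 0 0 0 0; -0.4 0 0 0 0 0 0; -0.4 0 0 0 0 0 0"}}

```text
time_s: 17.05
tcp_pos: [0.4769, 0.2409, 0.0507]
orientation: [-0.499, 0.503, 0.498, 0.501]
wrist_force: [1.2, -0.1, 1.1]
gripper_width: 0.0596
```

```bash
python3 -c "
from h import *
from rig import *
s=read_state();todo(s,(.475,.2486,.028),(0,1,0))
"
```

```text
t 17.05 tcp [0.4769 0.2409 0.0507] w 0.0596 F [ 1.2 -0.1  1.1] q [-0.56  0.55  0.04  1.98 -0.03  0.62  1.06]
tool x [-0.001 -0.003 -1.   ] y [-1.     0.007  0.001] z [ 0.007  1.    -0.003]
shift cm (tool) [2.27 0.2  0.78]
turn [-0.007 -0.003 -0.001]
```

Request:
{"api": "arm_command", "payload": {"targets": "-0.4 0.1 0.2 0.78 -0.007 -0.003 -0.001; -0.4 0.4 0 0 0 0 0; -0.4 0.9 0 0 0 0 0; -0.4 0.5 0 0 0 0 0; -0.4 0 0 0 0 0 0"}}

```text
time_s: 17.55
tcp_pos: [0.4765, 0.2494, 0.0335]
orientation: [-0.5, 0.498, 0.499, 0.502]
wrist_force: [-0.9, 0.2, 0.6]
gripper_width: 0.0596
```

```bash
python3 -c "
from h import *
from rig import *
p=snapshot('wrist');cv2.imwrite('pics/w15.png',p['frame'])
s=read_state();todo(s,(.475,.2486,.028),(0,1,0))
"
```

```text
t 17.6 tcp [0.4765 0.2494 0.0338] w 0.0601 F [-0.6 -0.6  0.4] q [-0.56  0.58  0.03  1.97 -0.03  0.58  1.06]
tool x [ 0.005  0.003 -1.   ] y [-1.     0.001 -0.005] z [0.001 1.    0.003]
shift cm (tool) [ 0.58  0.16 -0.08]
turn [-0.001  0.003  0.005]
```

View pics/w15.png

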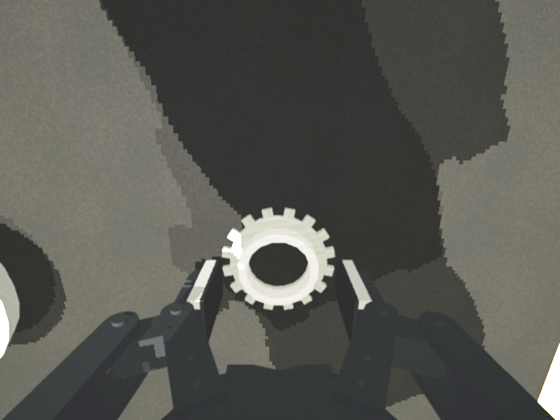

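Request:
{"api": "arm_command", "payload": {"targets": "-0.4 0.5 0.16 -0.08 -0.001 0.003 0.005; -0.4 0 0 0 0 0 0; -0.15 0 0 0 0 0 0; -0.15 0 0 0 0 0 0; 0.3 0 0 0 0 0 0; 0.3 0 0 0 0 0 0; 0.3 0 0 0 0 0 0"}}

```text
time_s: 18.3
tcp_pos: [0.4752, 0.2486, 0.0295]
orientation: [0.5, -0.5, -0.5, -0.5]
wrist_force: [0.2, -0.3, -2.3]
gripper_width: 0.0402
```

Request:
{"api": "arm_command", "payload": {"targets": "0.3 -1 0 0 0 0 0; 0.3 -1.5 0 0 0 0 0; 0.3 -3 0 0 0 0 0; 0.3 -3 0 0 0 0 0; 0.3 -2 0 0 0 0 0; 0.3 0 0 0 0 0 0; 0.3 0 0 0 0 0 0"}}

```text
time_s: 19.0
tcp_pos: [0.4748, 0.2483, 0.1412]
orientation: [0.5, -0.5, -0.5, -0.5]
wrist_force: [0.2, -0.1, -1.2]
gripper_width: 0.04
```

```bash
python3 -c "
from h import *
from rig import *
p=snapshot('wrist');cv2.imwrite('pics/w16.png',p['frame']);pickle.dump(p,open('w16.pkl','wb'))
s=read_state();todo(s,(.456,-.267,.14),(0,1,0));hold(p,s,rmax=.036)
"
```

```text
t 19.05 tcp [0.4748 0.2483 0.1411] w 0.0402 F [-0.   0.1 -0.4] q [-0.57  0.4   0.04  1.93 -0.02  0.81  1.05]
tool x [-0. -0. -1.] y [-1. -0.  0.] z [-0.  1. -0.]
shift cm (tool) [  0.11   1.88 -51.53]
turn [ 0. -0. -0.]
in-hand plane slope,h [ 0.0041 -0.0008 -0.0264] 2505 circle ((0.0001333186955889687, -0.00046365184243768454), 0.03252016752958298)
```

View pics/w16.png

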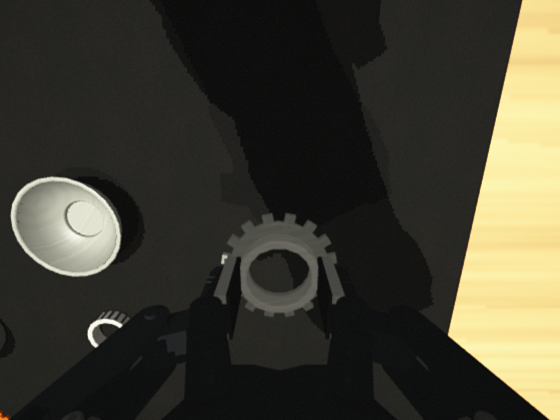

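The small sprocket is held level and centred, underside about 30 mm below TCP. Carrying it.

Request:
{"api": "arm_command", "payload": {"targets": "0.3 0 0 -3 0 0 0; 0.3 0 0.2 -5 0 0 0; 0.3 0 0.2 -5 0 0 0; 0.3 0 0.2 -5 0 0 0; 0.3 0 0.2 -5 0 0 0; 0.3 0 0.2 -5 0 0 0; 0.3 0 0.2 -5 0 0 0; 0.3 0 0.2 -5 0 0 0; 0.3 0 0.2 -5 0 0 0; 0.3 0 0.2 -5 0 0 0; 0.3 0 0 -3 0 0 0; 0.3 0 0 0 0 0 0"}}

```text
time_s: 20.25
tcp_pos: [0.4513, -0.2671, 0.131]
orientation: [-0.498, 0.503, 0.505, 0.495]
wrist_force: [0.0, 0.4, -1.4]
gripper_width: 0.0405
```

```bash
python3 -c "
from h import *
from rig import *
s=read_state();todo(s,(.4555,-.267,.115),(0,1,0))
"
```

```text
t 20.25 tcp [ 0.4513 -0.2671  0.131 ] w 0.0405 F [ 0.   0.4 -1.4] q [ 0.28  0.41  0.23  1.97 -0.12  0.79  2.16]
tool x [-0.015 -0.001 -1.   ] y [-1.    -0.005  0.015] z [-0.005  1.    -0.001]
shift cm (tool) [ 1.59 -0.44  0.01]
turn [ 0.005 -0.001 -0.015]
```

Request:
{"api": "arm_command", "payload": {"targets": "0.3 0.5 -0.44 0 0.005 -0.001 -0.015; 0.3 0.8 0 0 0 0 0; 0.3 0 0 0 0 0 0; 0.3 0 0 0 0 0 0"}}

```text
time_s: 20.65
tcp_pos: [0.4551, -0.2644, 0.1141]
orientation: [-0.499, 0.5, 0.502, 0.5]
wrist_force: [-0.5, -0.6, -0.7]
gripper_width: 0.0398
```

```bash
python3 -c "
from h import *
from rig import *
s=read_state();todo(s,(.4555,-.267,.107),(0,1,0))
"
```

```text
t 20.65 tcp [ 0.4551 -0.2644  0.1141] w 0.0398 F [-0.5 -0.6 -0.7] q [ 0.29  0.44  0.22  1.98 -0.14  0.75  2.16]
tool x [-0.003  0.003 -1.   ] y [-1.    -0.001  0.003] z [-0.001  1.     0.003]
shift cm (tool) [ 0.71 -0.04 -0.27]
turn [ 0.001  0.003 -0.003]
```

Request:
{"api": "arm_command", "payload": {"targets": "0.3 0.4 -0.04 -0.27 0.001 0.003 -0.003; 0.3 0.3 0 0 0 0 0; 0.3 0 0 0 0 0 0"}}

```text
time_s: 20.95
tcp_pos: [0.4561, -0.2658, 0.1066]
orientation: [0.501, -0.499, -0.5, -0.5]
wrist_force: [-0.6, 0.8, -0.7]
gripper_width: 0.0398
```

```bash
python3 -c "
from h import *
from rig import *
p=snapshot('wrist');cv2.imwrite('pics/w17.png',p['frame'])
s=read_state();todo(s,(.4555,-.267,.075),(0,1,0));hold(p,s,rmax=.036)
"
```

```text
t 21.0 tcp [ 0.4561 -0.2659  0.1068] w 0.0403 F [ 0.4 -0.9 -0.9] q [ 0.29  0.45  0.22  1.98 -0.14  0.73  2.17]
tool x [ 0.001 -0.    -1.   ] y [-1.    -0.002 -0.001] z [-0.002  1.    -0.   ]
shift cm (tool) [ 3.18  0.06 -0.11]
turn [ 0.002 -0.     0.001]
in-hand plane slope,h [ 0.0062 -0.0009 -0.0267] 2507 circle ((6.911753007443622e-05, -8.812762825982645e-05), 0.0325092077255249)
```

View pics/w17.png

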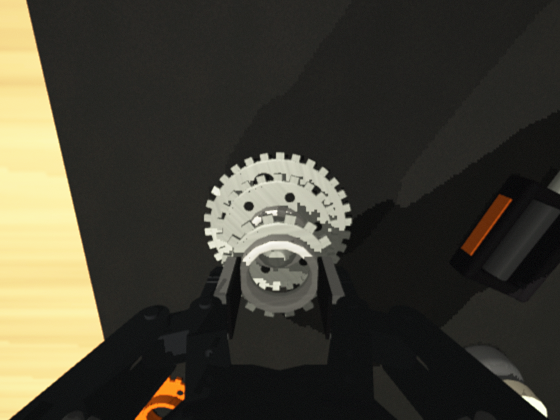

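The peg tip shows inside the bore at (278,258). Descending with a small correction.

Request:
{"api": "arm_command", "payload": {"targets": "0.3 0.3 0.06 -0.11 0.002 0 0; 0.3 0.6 0 0 0 0 0; 0.3 0.6 0 0 0 0 0; 0.3 0.6 0 0 0 0 0; 0.3 0 0 0 0 0 0"}}

```text
time_s: 21.5
tcp_pos: [0.4555, -0.2671, 0.084]
orientation: [0.5, -0.5, -0.5, -0.5]
wrist_force: [0.1, 0.6, -0.8]
gripper_width: 0.0403
```

```bash
python3 -c "
from h import *
from rig import *
s=read_state();todo(s,(.4555,-.267,.074),(0,1,0))
"
```

```text
t 21.5 tcp [ 0.4555 -0.2671  0.084 ] w 0.0403 F [ 0.1  0.6 -0.8] q [ 0.3   0.49  0.21  1.99 -0.16  0.68  2.18]
tool x [ 0.001 -0.    -1.   ] y [-1.    -0.    -0.001] z [-0.  1. -0.]
shift cm (tool) [1.   0.   0.01]
turn [ 0.    -0.     0.001]
```

Request:
{"api": "arm_command", "payload": {"targets": "0.3 0.5 0 0 0 0 0; 0.3 0.5 0 0 0 0 0; 0.3 0 0 0 0 0 0; 0.3 0.1 0 0 0 0 0; 0.3 0 0 0 0 0 0"}}

```text
time_s: 22.0
tcp_pos: [0.4559, -0.2673, 0.0732]
orientation: [-0.5, 0.5, 0.499, 0.501]
wrist_force: [-3.2, 1.1, 3.8]
gripper_width: 0.0399
```

Request:
{"api": "arm_command", "payload": {"targets": "-0.15 0 0 0 0 0 0; -0.4 0 0 0 0 0 0; -0.4 0 0 0 0 0 0"}}

```text
time_s: 22.3
tcp_pos: [0.456, -0.2674, 0.0732]
orientation: [0.501, -0.499, -0.499, -0.501]
wrist_force: [-0.3, 0.2, -0.3]
gripper_width: 0.0596
```

Request:
{"api": "arm_command", "payload": {"targets": "-0.4 -1 0 0 0 0 0; -0.4 -2 0 0 0 0 0; -0.4 -3 0 0 0 0 0; -0.4 -1.5 0 0 0 0 0; -0.4 0 0 0 0 0 0"}}

```text
time_s: 22.8
tcp_pos: [0.4556, -0.2675, 0.1527]
orientation: [-0.5, 0.5, 0.499, 0.5]
wrist_force: [0.8, 0.3, -0.4]
gripper_width: 0.0599
```

```bash
python3 -c "
from h import *
from rig import *
p=snapshot('wrist');cv2.imwrite('pics/w18.png',p['frame']);pickle.dump(p,open('w18.pkl','wb'))
s=read_state();todo(s,(.595,.07,.15),(0,1,0))
X=(.456,-.267);print(refine(p,X,.0455,.050,.036),refine(p,X,.0545,.061,.03))
"
```

```text
t 22.85 tcp [ 0.4554 -0.2674  0.1518] w 0.0598 F [0.7 0.3 0.5] q [ 0.28  0.38  0.24  1.95 -0.12  0.82  2.15]
tool x [ 0.001  0.    -1.   ] y [-1.     0.001 -0.001] z [0.001 1.    0.   ]
shift cm (tool) [  0.2  -13.94  33.74]
turn [-0.001  0.     0.001]
(1729, array([ 0.4563, -0.2676,  0.0324]), array([ 0.4558, -0.2676,  0.0474]), array([0.0582, 0.0587, 0.0037])) (1207, array([ 0.456 , -0.2678,  0.022 ]), array([ 0.4554, -0.2676,  0.0577]), array([0.0402, 0.0401, 0.0058]))
```

View pics/w18.png

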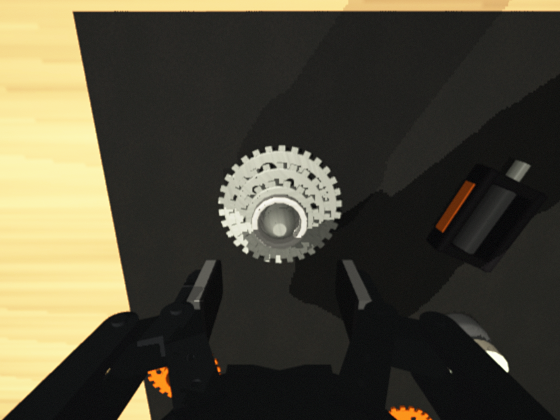

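The small sprocket is seated with its disc at about 0.047, level and centred. Now the lock ring.

Request:
{"api": "arm_command", "payload": {"targets": "-0.4 0 -1 2.5 0 0 0; -0.4 0 -1.9 4.5 0 0 0; -0.4 0 -1.9 4.5 0 0 0; -0.4 0 -1.9 4.5 0 0 0; -0.4 0 -1.9 4.5 0 0 0; -0.4 0 -1.9 4.5 0 0 0; -0.4 0 -1.9 4.5 0 0 0; -0.4 0 -1.5 3.5 0 0 0; -0.4 0 0 0 0 0 0; -0.4 0 0 0 0 0 0"}}

```text
time_s: 23.85
tcp_pos: [0.596, 0.0739, 0.1443]
orientation: [-0.497, 0.503, 0.501, 0.499]
wrist_force: [0.5, -0.3, 0.2]
gripper_width: 0.0599
```

```bash
python3 -c "
from h import *
from rig import *
p=snapshot('wrist');cv2.imwrite('pics/w19.png',p['frame']);pickle.dump(p,open('w19.pkl','wb'))
s=read_state();todo(s,(.6118,.074,.05),(0,1,0))
print(refine(p,(.612,.074),.0095,.018))
print(refine(p,(.612,.074),.0115,.018))
"
```

```text
t 23.9 tcp [0.5958 0.0741 0.1443] w 0.0596 F [-0.8  1.3 -0. ] q [-0.27  0.5   0.13  1.77 -0.08  0.89  1.46]
tool x [-0.007  0.    -1.   ] y [-1.     0.004  0.007] z [0.004 1.    0.   ]
shift cm (tool) [ 9.42 -1.66 -0.  ]
turn [-0.004  0.    -0.007]
(783, array([0.6116, 0.0739, 0.0228]), array([0.6111, 0.0737, 0.012 ]), array([0.0413, 0.0415, 0.004 ]))
(660, array([0.6115, 0.0736, 0.0227]), array([0.6113, 0.0737, 0.0128]), array([0.0409, 0.0414, 0.0024]))
```

View pics/w19.png

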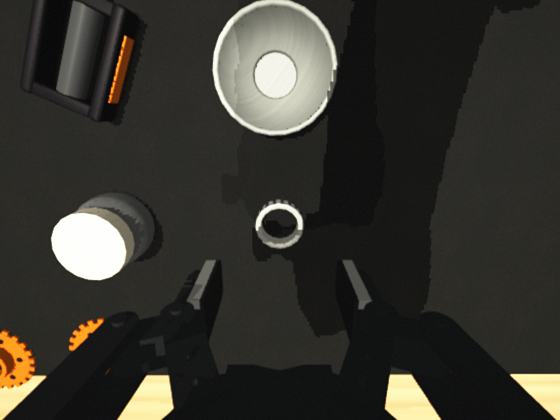

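The lock ring is at (279,225), outside radius about 22.5 mm, centre (0.6114, 0.0738). Descending.

Request:
{"api": "arm_command", "payload": {"targets": "-0.4 2 -1.6 0 -0.004 0 -0.007; -0.4 3 0 0 0 0 0; -0.4 3 0 0 0 0 0; -0.4 1 0 0 0 0 0; -0.4 0 0 0 0 0 0"}}

```text
time_s: 24.4
tcp_pos: [0.6116, 0.0682, 0.0516]
orientation: [-0.499, 0.502, 0.498, 0.501]
wrist_force: [0.3, -0.2, 0.1]
gripper_width: 0.0597
```

```bash
python3 -c "
from h import *
from rig import *
s=read_state();todo(s,(.6113,.0738,.027),(0,1,0))
"
```

```text
t 24.4 tcp [0.6116 0.0682 0.0516] w 0.0597 F [ 0.3 -0.2  0.1] q [-0.25  0.65  0.11  1.77 -0.1   0.72  1.49]
tool x [ 0.    -0.001 -1.   ] y [-1.     0.007 -0.   ] z [ 0.007  1.    -0.001]
shift cm (tool) [2.46 0.03 0.57]
turn [-0.007 -0.001  0.   ]
```

Request:
{"api": "arm_command", "payload": {"targets": "-0.4 0.1 0 0.55 -0.007 -0.001 0; -0.4 0.4 0 0 0 0 0; -0.4 0.9 0 0 0 0 0; -0.4 0.5 0 0 0 0 0; -0.4 0 0 0 0 0 0"}}

```text
time_s: 24.9
tcp_pos: [0.6133, 0.0736, 0.0351]
orientation: [-0.501, 0.499, 0.499, 0.501]
wrist_force: [1.1, -0.2, -0.3]
gripper_width: 0.0599
```

```bash
python3 -c "
from h import *
from rig import *
p=snapshot('wrist');cv2.imwrite('pics/w20.png',p['frame'])
s=read_state();todo(s,(.6113,.0738,.027),(0,1,0))
"
```

```text
t 24.95 tcp [0.6134 0.0736 0.0354] w 0.0598 F [ 0.2 -0.3 -0.7] q [-0.25  0.68  0.11  1.77 -0.11  0.69  1.49]
tool x [ 0.005  0.001 -1.   ] y [-1.    -0.    -0.005] z [-0.     1.     0.001]
shift cm (tool) [0.84 0.21 0.02]
turn [0.    0.001 0.005]
```

View pics/w20.png

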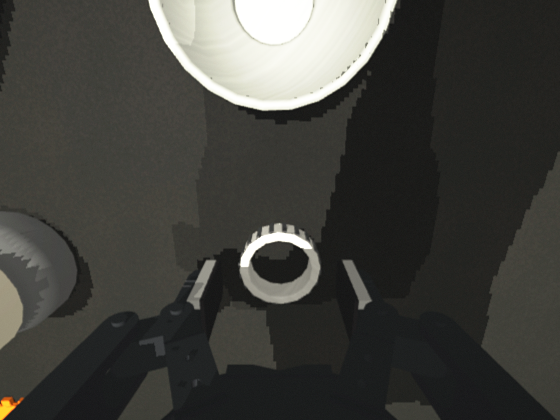

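Request:
{"api": "arm_command", "payload": {"targets": "-0.4 0.4 0.2 0 0 0.001 0.005; -0.4 0.3 0 0 0 0 0; -0.4 0 0 0 0 0 0; -0.15 0 0 0 0 0 0; -0.15 0 0 0 0 0 0; 0.3 0 0 0 0 0 0; 0.3 0 0 0 0 0 0; 0.3 0 0 0 0 0 0"}}

```text
time_s: 25.75
tcp_pos: [0.6118, 0.0736, 0.0293]
orientation: [0.5, -0.5, -0.5, -0.5]
wrist_force: [-0.6, 0.6, -0.5]
gripper_width: 0.0404
```

Request:
{"api": "arm_command", "payload": {"targets": "0.3 -1 0 0 0 0 0; 0.3 -1.5 0 0 0 0 0; 0.3 -3 0 0 0 0 0; 0.3 -3 0 0 0 0 0; 0.3 -2.5 0 0 0 0 0; 0.3 0 0 0 0 0 0; 0.3 0 0 0 0 0 0"}}

```text
time_s: 26.45
tcp_pos: [0.6119, 0.0736, 0.1497]
orientation: [-0.501, 0.499, 0.499, 0.501]
wrist_force: [-0.6, 0.1, -1.4]
gripper_width: 0.0402
```

```bash
python3 -c "
from h import *
from rig import *
p=snapshot('wrist');cv2.imwrite('pics/w21.png',p['frame']);pickle.dump(p,open('w21.pkl','wb'))
s=read_state();todo(s,(.456,-.267,.14),(0,1,0));hold(p,s,-.021,-.010,rmax=.023)
"
```

```text
t 26.5 tcp [0.6122 0.0735 0.1498] w 0.04 F [-0.9  0.9  0.5] q [-0.27  0.51  0.13  1.73 -0.08  0.9   1.47]
tool x [ 0.004  0.    -1.   ] y [-1.     0.    -0.004] z [0. 1. 0.]
shift cm (tool) [  0.9   15.61 -34.06]
turn [-0.     0.     0.004]
in-hand plane slope,h [ 0.0033 -0.0008 -0.0166] 2206 circle ((-6.891323573654518e-05, -0.00011291447299299762), 0.023021841421723366)
```

View pics/w21.png

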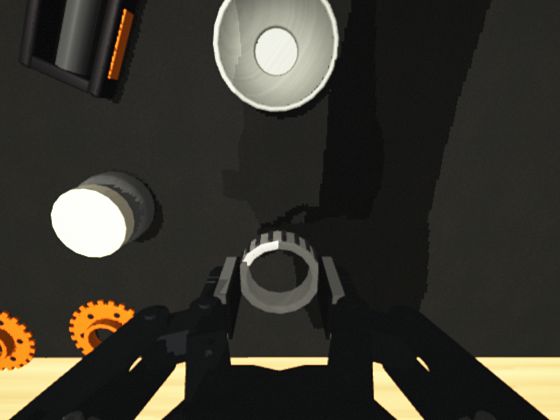

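The ring is held level and centred, its underside about 30.5 mm below TCP. Carrying it.

Request:
{"api": "arm_command", "payload": {"targets": "0.3 0 1 -2.5 0 0 0; 0.3 0 2 -4.5 0 0 0; 0.3 0 2 -4.5 0 0 0; 0.3 0 2 -4.5 0 0 0; 0.3 0 2 -4.5 0 0 0; 0.3 0 2 -4.5 0 0 0; 0.3 0 2 -4.5 0 0 0; 0.3 0 1.6 -3.5 0 0 0; 0.3 0 0 -1 0 0 0; 0.3 0 0 0 0 0 0"}}

```text
time_s: 27.5
tcp_pos: [0.4587, -0.2734, 0.1435]
orientation: [-0.499, 0.5, 0.502, 0.499]
wrist_force: [0.0, 1.3, 0.7]
gripper_width: 0.0403
```

```bash
python3 -c "
from h import *
from rig import *
s=read_state();todo(s,(.4557,-.267,.12),(0,1,0))
"
```

```text
t 27.5 tcp [ 0.4587 -0.2734  0.1435] w 0.0403 F [0.  1.3 0.7] q [ 0.3   0.4   0.23  1.94 -0.12  0.82  2.16]
tool x [-0.005  0.003 -1.   ] y [-1.    -0.002  0.005] z [-0.002  1.     0.003]
shift cm (tool) [2.35 0.29 0.64]
turn [ 0.002  0.003 -0.005]
```

Request:
{"api": "arm_command", "payload": {"targets": "0.3 0.8 0.29 0.64 0.002 0.003 -0.005; 0.3 1 0 0 0 0 0; 0.3 0.5 0 0 0 0 0; 0.3 0 0 0 0 0 0"}}

```text
time_s: 27.9
tcp_pos: [0.4567, -0.2615, 0.117]
orientation: [-0.501, 0.498, 0.502, 0.499]
wrist_force: [-0.9, 0.4, -0.3]
gripper_width: 0.0403
```

```bash
python3 -c "
from h import *
from rig import *
s=read_state();todo(s,(.4557,-.267,.106),(0,1,0))
"
```

```text
t 27.9 tcp [ 0.4567 -0.2615  0.117 ] w 0.0403 F [-0.9  0.4 -0.3] q [ 0.29  0.43  0.21  1.98 -0.13  0.75  2.16]
tool x [-0.001  0.002 -1.   ] y [-1.    -0.006  0.001] z [-0.006  1.     0.002]
shift cm (tool) [ 1.1   0.1  -0.55]
turn [ 0.006  0.002 -0.001]
```

Request:
{"api": "arm_command", "payload": {"targets": "0.3 0.4 0.1 -0.5 0.006 0.002 -0.001; 0.3 0.4 0 0 0 0 0; 0.3 0 0 0 0 0 0"}}

```text
time_s: 28.2
tcp_pos: [0.4563, -0.2659, 0.1081]
orientation: [-0.5, 0.5, 0.5, 0.5]
wrist_force: [-0.3, -0.9, -0.6]
gripper_width: 0.0401
```

```bash
python3 -c "
from h import *
from rig import *
p=snapshot('wrist');cv2.imwrite('pics/w22.png',p['frame'])
s=read_state();todo(s,(.4557,-.267,.0885),(0,1,0));hold(p,s,-.021,-.010,rmax=.023)
"
```

```text
t 28.25 tcp [ 0.4564 -0.266   0.1084] w 0.0403 F [-0.6 -0.6 -1.1] q [ 0.3   0.45  0.21  1.98 -0.14  0.73  2.16]
tool x [ 0. -0. -1.] y [-1.    -0.001 -0.   ] z [-0.001  1.    -0.   ]
shift cm (tool) [ 1.99  0.07 -0.1 ]
turn [ 0.001 -0.     0.   ]
in-hand plane slope,h [-0.0001  0.0012 -0.0168] 2204 circle ((-9.026008046930656e-05, 3.868530984618701e-05), 0.023016875609755516)
```

View pics/w22.png

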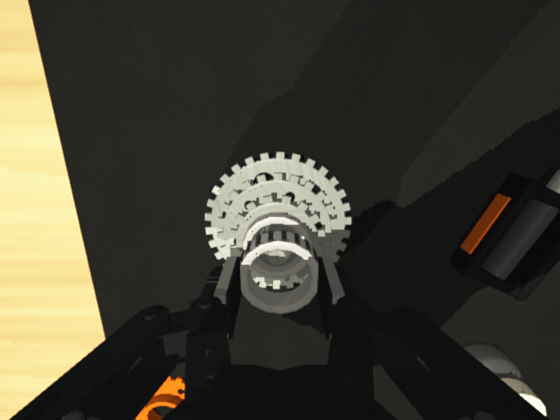

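The peg tip is centred in the ring's bore at (278,258). Lowering gently.

Request:
{"api": "arm_command", "payload": {"targets": "0.3 0.4 0.07 -0.1 0 0 0; 0.3 0.4 0 0 0 0 0; 0.3 0.4 0 0 0 0 0; 0.3 0.4 0 0 0 0 0; 0.3 0 0 0 0 0 0"}}

```text
time_s: 28.75
tcp_pos: [0.4557, -0.2674, 0.0913]
orientation: [0.5, -0.5, -0.5, -0.5]
wrist_force: [-0.4, -0.7, -0.6]
gripper_width: 0.0403
```

```bash
python3 -c "
from h import *
from rig import *
s=read_state();todo(s,(.4557,-.267,.088),(0,1,0))
"
```

```text
t 28.75 tcp [ 0.4557 -0.2674  0.0913] w 0.0403 F [-0.4 -0.7 -0.6] q [ 0.3   0.47  0.21  1.98 -0.15  0.7   2.17]
tool x [ 0.001 -0.    -1.   ] y [-1.    -0.001 -0.001] z [-0.001  1.    -0.   ]
shift cm (tool) [ 0.33 -0.    0.04]
turn [ 0.001 -0.     0.001]
```

Request:
{"api": "arm_command", "payload": {"targets": "0.3 0.25 0 0 0 0 0; 0.3 0 0 0 0 0 0; 0.3 0.1 0 0 0 0 0; 0.3 0 0 0 0 0 0"}}

```text
time_s: 29.15
tcp_pos: [0.4558, -0.2674, 0.0876]
orientation: [0.5, -0.5, -0.5, -0.5]
wrist_force: [-0.0, -0.4, -0.3]
gripper_width: 0.0402
```

Request:
{"api": "arm_command", "payload": {"targets": "0.3 0.1 0 0 0 0 0; 0.3 0 0 0 0 0 0"}}

```text
time_s: 29.35
tcp_pos: [0.4561, -0.2676, 0.087]
orientation: [0.501, -0.5, -0.5, -0.5]
wrist_force: [0.0, -0.7, -0.4]
gripper_width: 0.0405
```

Request:
{"api": "arm_command", "payload": {"targets": "-0.15 0 0 0 0 0 0; -0.4 0 0 0 0 0 0; -0.4 0 0 0 0 0 0"}}

```text
time_s: 29.65
tcp_pos: [0.4561, -0.2676, 0.0871]
orientation: [0.501, -0.5, -0.5, -0.5]
wrist_force: [-1.1, 0.4, -0.1]
gripper_width: 0.0596
```

Request:
{"api": "arm_command", "payload": {"targets": "-0.4 -1 0 0 0 0 0; -0.4 -2 0 0 0 0 0; -0.4 -3 0 0 0 0 0; -0.4 -2 0 0 0 0 0; -0.4 0 0 0 0 0 0"}}

```text
time_s: 30.15
tcp_pos: [0.4556, -0.2676, 0.1721]
orientation: [0.501, -0.5, -0.5, -0.5]
wrist_force: [0.1, 0.4, 0.2]
gripper_width: 0.0597
```

```bash
python3 -c "
from h import *
from rig import *
p=snapshot('wrist');cv2.imwrite('pics/w23.png',p['frame']);pickle.dump(p,open('w23.pkl','wb'))
q=snapshot('scene');c=proj(q,(.456,-.267,.04)).astype(int);cv2.imwrite('pics/s23.png',cv2.resize(q['frame'][c[1]-50:c[1]+50,c[0]-65:c[0]+65],None,fx=6,fy=6,interpolation=cv2.INTER_CUBIC))
s=read_state();todo(s,(.595,.07,.2),(0,1,0))
X=(.456,-.267)
for z,r in(((.017,.0215),.06),((.032,.036),.048),((.0455,.050),.036),((.0675,.0745),.028)): print(refine(p,X,*z,r))
W=cloud(p).reshape(-1,3);d=np.hypot(W[:,0]-.4558,W[:,1]+.2675);L=W[(d>.0175)&(d<.0215)&(W[:,2]>.05)&(W[:,2]<.09)]
A=np.c_[L[:,:2]-[.4558,-.2675],np.ones(len(L))];k=np.linalg.lstsq(A,L[:,2],rcond=None)[0];print('ring top plane',k.round(4),len(L),(L[:,2]-A@k).std())
"
```

```text
t 30.25 tcp [ 0.4548 -0.2671  0.1698] w 0.0598 F [ 0.  -0.3 -0.9] q [ 0.28  0.35  0.24  1.94 -0.11  0.86  2.14]
tool x [-0.001  0.    -1.   ] y [-1.    -0.     0.001] z [-0.  1.  0.]
shift cm (tool) [ -3.03 -14.03  33.71]
turn [ 0.     0.    -0.001]
(3088, array([ 0.4559, -0.2672,  0.0553]), array([ 0.4552, -0.2672,  0.0187]), array([0.1007, 0.102 , 0.0028]))
(1904, array([ 0.4556, -0.2679,  0.0432]), array([ 0.455 , -0.2678,  0.0331]), array([0.0764, 0.0777, 0.0022]))
(1144, array([ 0.456 , -0.2677,  0.0322]), array([ 0.4501, -0.2677,  0.0474]), array([0.0475, 0.0595, 0.0037]))
(1175, array([ 0.4563, -0.268 ,  0.0228]), array([ 0.4559, -0.268 ,  0.0699]), array([0.0414, 0.0407, 0.0041]))
ring top plane [ 0.0757 -0.006   0.0682] 968 0.00530955341644707
```

View pics/w23.png

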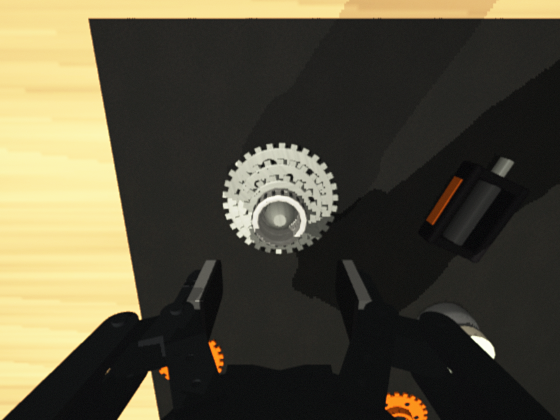

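View pics/s23.png

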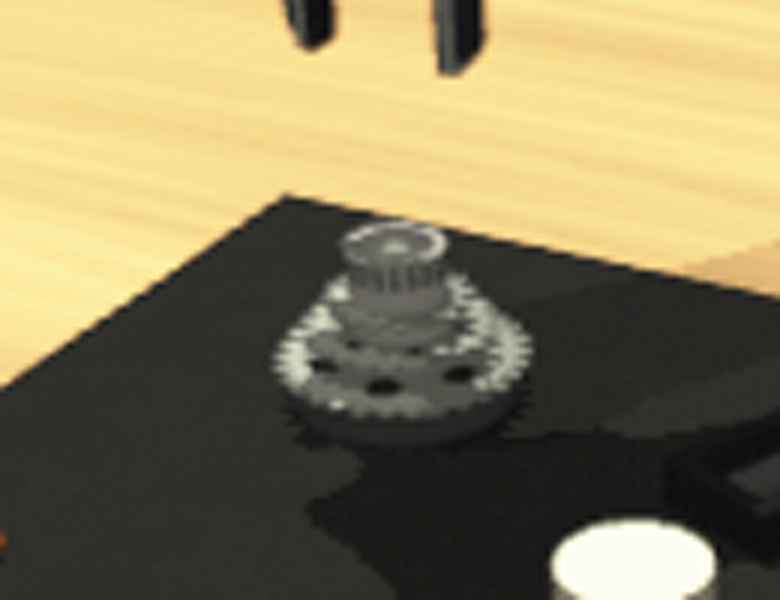

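The stack looks right in both views: notched ring on top in the scene crop at (395,260), concentric at (278,220) in the wrist view. The ring-top plane fit picked up points from lower parts, so I'll redo it. I'll also back the arm off and check the bystanders from the top camera.

Request:
{"api": "arm_command", "payload": {"targets": "-0.4 -2 1 2 0 0 0; -0.4 -1 1 4 0 0 0; -0.4 0 0 5 0 0 0; -0.4 0 0 5 0 0 0; -0.4 0 0 5 0 0 0; -0.4 0 0 0 0 0 0; -0.4 0 0 0 0 0 0"}}

```text
time_s: 30.95
tcp_pos: [0.431, -0.0513, 0.1965]
orientation: [-0.497, 0.502, 0.502, 0.498]
wrist_force: [-0.3, -0.8, 0.6]
gripper_width: 0.0597
```

```bash
python3 -c "
from h import *
from rig import *
d=pickle.load(open('d0.pkl','rb'))
t=snapshot('top');cv2.imwrite('pics/t24.png',t['frame']);w=pickle.load(open('w23.pkl','rb'))
for nm,p in(('wrist',w),('top',t)):
    W=cloud(p).reshape(-1,3);d_=np.hypot(W[:,0]-.456,W[:,1]+.267);L=W[(d_<.0225)&(d_>.016)&(W[:,2]>.066)&(W[:,2]<.078)]
    A=np.c_[L[:,:2]-[.456,-.267],np.ones(len(L))];k=np.linalg.lstsq(A,L[:,2],rcond=None)[0];print(nm,'ring top plane',k.round(4),len(L),(L[:,2]-A@k).std().round(5), refine(p,(.456,-.267),.066,.078,.028)[1])
df=np.abs(t['frame'].astype(int)-d['top']['frame']).max(2)
for n,(u,v) in dict(tub=(284,211),bowl=(222,268),pedal=(286,274)).items():
    m=lambda f:((cv2.cvtColor(f,cv2.COLOR_BGR2GRAY)>110).astype(np.uint8)[v-28:v+28,u-28:u+28])
    c=[np.mean(np.argwhere(m(f)),0).round(2) for f in(d['top']['frame'],t['frame'])];print(n,c,(df[v-20:v+20,u-20:u+20]>60).sum())
todo(read_state(),(.4,.0,.3))
"
```

```text
wrist ring top plane [-0.0013 -0.0015  0.0702] 1040 0.00125 [ 0.4563 -0.268   0.0229]
top ring top plane [0.029  0.0062 0.0719] 134 0.00189 [ 0.4577 -0.2672  0.0228]
tub [array([28.07, 27.36]), array([28.07, 27.36])] 0
bowl [array([28.5 , 27.66]), array([28.54, 26.97])] 887
pedal [array([35.24, 24.95]), array([25.28, 31.28])] 38
t 31.0 tcp [ 0.431  -0.0513  0.1964] w 0.0598 F [ 0.1  1.2 -0.6] q [-0.06  0.15  0.11  2.12 -0.02  0.88  1.64]
tool x [-0.009  0.001 -1.   ] y [-1.     0.001  0.009] z [0.001 1.    0.001]
shift cm (tool) [-10.33   3.2    5.14]
```

View pics/t24.png

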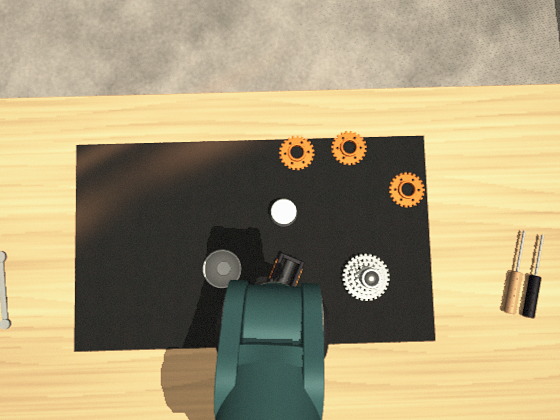

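All parts are where they should be: the wrist view puts the ring top at 0.070 and level, and the top view puts it at 0.072, which is the nominal height. Handing in.

```bash
python3 -c "
from rig import *
print(finish_job())"
```

```text
the job is handed in; nothing more can be done
None
```

The cassette is assembled on the carrier peg: large, medium and small sprockets, collars up, then the lock ring. I handed it in at about 31 s with the gripper open and the arm clear of everything.

**Last checks:**
- **Heights and fit:** disc tops measured about 19, 33 and 47 mm above the bench (nominal 20, 34 and 48). Every part was centred within about 1 mm of the peg.
- **Forces:** wrist force stayed under about 5 N wherever I read it.
- **Bystanders:** the tub had not moved and the bowl appears in the same place. Both the bowl's shift check and the pedal's were spoiled, by the arm's shadow and by the arm covering part of the pedal. The arm never went near either one.

**Disagreements:**
- **Ring top height:** the wrist view gave 70 mm and the top view 72 mm (nominal 72).
- **Ring level:** the wrist view showed it level, and a first fit that said otherwise had picked up points from lower parts. The sparser top-view fit showed a slight slope (0.03), which I put down to few points and not to a real tilt.
- **Gripper reading:** the gripper read 40 mm on the 44 mm collars every time, yet each part was held firmly and level.

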